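# Empty the offcut tray and feed the stamp-block blanks through the drum sander

### The arm

A 7-joint arm with a two-finger parallel gripper is mounted at the origin on the work surface. World frame = base frame: x ahead of the robot, y to its left, z up, the work surface at z = 0. Lengths are in m, angles in rad, forces in N, time in s.
With the tool pointing down it reaches from about 0.425 to 0.975 m from the base axis. Payload 16.7 kg.
Tool frame: the origin (TCP) lies midway between the tips of the shut fingers; the grasp point (between the pads) lies 19 mm behind it (ctrl.tcp_to_grasp is the distance from the TCP to the grasp point, in m); z points along the fingers, y is the line along which they close (so a half turn about z gives the same grasp; the last joint's range is limited). The gripper opens to 85 mm and grips with 20 to 120 N. Pads are 22 mm wide; open, the fingers measure 114 mm over their backs; the gripper's body (76 mm by 85 mm) begins 54 mm behind the grasp point. The pads swing forward as they close: fully open they stand 13 mm farther back than shut.
Start: joints at [1.163, 0.426, 0.074, 1.606, -0.034, 1.111, -0.067], TCP at [0.173, -0.652, 0.204] pointing down, gripper open.
Joint ranges: [-2.85, 2.85], [-0.5, 2.14], [-1.23, 1.37], [0.21, 2.46], [-1.02, 4.16], [0.16, 2.05], [-2.73, 2.73]. Speed limits (rad/s): [1.89, 1.89, 2.39, 2.39, 3.01, 3.01, 3.01].

### API

Orientations are given as a unit quaternion [w, x, y, z].
In Python, from plant import ctrl, eyes gives the robot as it stands.
- The arm moves only by the tool servo_tool, never from a script. Its argument "series" is a list of rows, each a list of 5 numbers: the closure, from 0 (fully open) to 1 (shut), then the shift along the world's x, y, z in m, then the turn about the world's z in degrees. In form: [[jaw, tx, ty, tz, yaw], ...]. A call has 1 to 8 rows; each row is the pose to reach, as a shift and turn from the pose commanded when the call began; what a row does not reach only later rows make up. A row lasts 1/10 s, in which the tool goes at most 50 mm and 8.59 degrees, less where a joint would pass 70% of its speed; a pose out of reach is approached as far as the arm can. A call with a gripper value outside its range is refused whole. The fingers move at their own pace and stop on an object; "grip_force" is the grip in N (left out, the last holds). Time passes only in rows, so rows that repeat a pose let the fingers close. It gives the time, the measured TCP pose, the force, the opening and the grip force at its end, in the units of the state.
- ctrl.sense(): the state, without advancing time (a new reading comes with each control period).
- eyes.snapshot(name): name is "scene" or "top" or "wrist"; returns (picture, depth): 420x560x3 uint8, red, green, blue; 420x560 float32, m along the optical axis (not along the pixel's ray), 0 where there is no reading.
- eyes.camera_params(name): a dict with "K" (3x3 intrinsics, pixels), "k1" (the pictures are not rectified: a ray, as slopes to the right and down, at radius r is drawn at 1 + k1 r^2 times it, then the intrinsics apply), "origin" and "attitude" of the camera in the world. Camera axes: x right, y up, looking along -z (the intrinsics and any distortion apply to the point x, -y, -z); pixel columns grow to the right and rows downward; lengths in m; the calibration is good to about 2 mm. A picture is of the moment at which its call begins: read the wrist's pose just before it. camera_params takes no time and is no camera call; for the wrist camera it gives the pose at the moment of the call.
- ctrl.hand_in(): hands the job in; it is judged then, once.
The state is a dict: "clock": time; "q": joint angles; "joint_vel": joint speeds; "joint_efforts": joint torques, N m; "tool_pos": TCP position; "tcp_rot": TCP orientation; "contact_force": force on the tool from outside, world axes, zero at the start; "moment": the same for the moment, N m; "gripper_width": opening from 0.0 (shut) to 1.0 (fully open); "gripper_force": force on a finger pad.
Only numpy, scipy, OpenCV 4.12 (cv2) and the standard library are available. Lean on these libraries where they do the work, as an engineer would, in place of code of your own. Each camera call takes 0.05 s, during which the arm holds its last target. There are 200 camera calls.

### The job

Clear the sander's outfeed table first: tip the tray of offcuts out into the grey scrap bin and stand the empty tray upright on the bench, off the machine. Then send every wooden stamp-block blank lying on the bench flat along the infeed channel and under the guard, pushing with the push stick so that each comes fully out beyond the guard and stays on the outfeed table; do not touch a blank with the fingers once it has reached the guard or lies beyond it. Finally lay the push stick back in its rest as you found it, and leave the amber jar and the spool alone.

Things in the scene. Friction and masses are not known exactly. Their poses are not given: they have to be found in the camera images.
- sander: Bench drum sander, fixed. Origin on the bench below the guard's middle; +y is the feed direction, z up. Flat bed 40 mm above the bench. Infeed bed 76 mm wide, y = -250 mm to the guard, open at its rear; along its middle a channel 48 mm wide (x = -24 to 24) between fences 8 mm high and 8 mm thick. Outfeed table at +y, level with the bed.
- bed_mouth (a point): Middle of the guard's entry, at bed height (sander y = -35 mm), axes as the sander. The grey guard hood reaches from here 70 mm along +y, is 150 mm wide and 140 mm high above the bench (knob to 155), with a motor on its +x side to x = 197 mm, 142 mm high. Its through opening is 56 mm wide and 36 mm high above the bed.
- outfeed_mid (a point): Middle of the outfeed table's surface, 40 mm above the bench, axes as the sander: 140 mm wide (x), 230 mm long (y, from the guard's exit), with a rim 12 mm high and 5 mm thick on both sides and at the far end. The tray stands on it at the start.
- stick_grip (a point): Push stick of brown wood: flat shaft 185 x 34 x 16 mm with an upright block handle near its rear. The point is in the handle's middle, 50 mm above the shaft's underside; x points to the nose, whose flat end is 155 mm ahead; the shaft ends 30 mm behind. Handle 28 mm long (x), 20 mm wide (y), from 16 to 76 mm above the underside. 100 g, mostly in the handle.
- rest_home (a point): Where stick_grip is when the stick lies in its rest, 56 mm above the bench, same axes (x towards the nose). The fixed rest is a plywood plate 200 x 70 mm, 6 mm thick, its middle 60 mm ahead of the point, with two rails along x, 180 mm long, 40 mm apart inside, 8 mm high; the stick lies on the plate between the rails.
- blank1_mid (a point): Stamp-block blank, plain light wood, 48 mm long (x), 40 mm wide (y), 30 mm high, about 45 g, lying flat on the bench; the point is its centre. May be absent.
- blank2_mid (a point): Stamp-block blank, plain light wood, 48 mm long (x), 40 mm wide (y), 30 mm high, about 45 g, lying flat on the bench; the point is its centre. May be absent.
- blank3_mid (a point): Stamp-block blank, plain light wood, 48 mm long (x), 40 mm wide (y), 30 mm high, about 45 g, lying flat on the bench; the point is its centre. May be absent.
- blank4_mid (a point): Stamp-block blank, plain light wood, 48 mm long (x), 40 mm wide (y), 30 mm high, about 45 g, lying flat on the bench; the point is its centre. May be absent.
- tray_bar (a point): Steel offcut tray, 280 g; the point is the centre of its wooden carrying bar, 95 mm above the underside. Bar along y, 72 mm long, 16 mm thick (x), 20 mm high, between posts at y = +-38 mm. Tray 80 mm wide (y); floor 4 mm thick from x = -45 to +55 mm of the point; at -x a pouring lip rises at 25 degrees to the open end at x = -84 mm, 20 mm above the underside. Walls 30 mm high.
- offcut1_mid (a point): Offcut in the tray: a short piece of round wood, 28 mm diameter, 24 mm long, 14 g; the point is its centre. May be absent.
- offcut2_mid (a point): Offcut in the tray: a short piece of round wood, 26 mm diameter, 24 mm long, 14 g; the point is its centre. May be absent.
- offcut3_mid (a point): Offcut in the tray: a short piece of round wood, 28 mm diameter, 24 mm long, 14 g; the point is its centre. May be absent.
- offcut4_mid (a point): Offcut in the tray: a short piece of round wood, 26 mm diameter, 24 mm long, 14 g; the point is its centre. May be absent.
- bin: Grey open scrap bin, fixed, 160 x 160 mm outside, walls 5 mm, 80 mm high; origin in the middle of its underside.
- jar: Bystander: amber glass jar, 64 mm diameter, 100 mm high; origin in the middle of its underside.
- spool: Bystander: cork-coloured spool, 44 mm diameter, 50 mm high; origin in the middle of its underside.

How it is judged:
By the outcome, as a careful person would: the job done as asked, in the order asked, and still so for the second after the job is handed in, with the robot touching nothing.
Of blank1, blank2, blank3, blank4 only 3 to 4 are there at a start; the rules pass over those that are not, and their reading is None.
Of offcut1, offcut2, offcut3, offcut4 only 2 to 4 are there at a start; the rules pass over those that are not, and their reading is None.
At some moment in a run one of blank1, blank2, blank3, blank4 may be knocked a few centimetres aside while the robot is not near it.
It also fails if it takes over 210 s, if anything falls off the work surface, if the arm or the gripper's body presses on something with over 40 N, if the wrist force passes 120 N, or if a joint passes its speed limit or range.

## Working session

There is one attempt and no reset: what is moved stays moved. The work goes in short steps, Python scripts to look and compute and a tool call to move; the robot and the scene stay as the last step left them, time stands still between calls to the robot, and variables do not carry over. Pictures are saved under pics/ and viewed, at most 14 in all, crops included, and the job is handed in when it is done.

Besides the shell and the picture viewer there is one more tool, called as name([rows], argument=value, ...), one row to a line, values as JSON. servo_tool: Moves the arm, as the interface text tells. Its arguments: {"type":"object","properties":{"series":{"type":"array","items":{"type":"array","items":{"type":"number"}}},"grip_force":{"type":"number"}},"required":["series"]}

```bash
mkdir -p pics
cat > h.py <<'E'
import numpy as np, cv2
from scipy.spatial.transform import Rotation as R
from plant import ctrl, eyes
def cam(n):
    p=eyes.camera_params(n); p={k:np.array(v,float) for k,v in p.items()}
    a=p['attitude']
    p['R']=a if a.shape==(3,3) else R.from_quat(np.r_[a[1:],a[0]]).as_matrix()
    return p
def rays(p,uv):
    uv=np.asarray(uv,float).reshape(-1,1,2); k=float(p['k1'])
    xy=cv2.undistortPoints(uv,p['K'],np.array([k,0,0,0.])).reshape(-1,2)
    return np.c_[xy[:,0],-xy[:,1],-np.ones(len(xy))]@p['R'].T
def onz(p,uv,z):
    d=rays(p,uv); o=p['origin']; return o+d*((z-o[2])/d[:,2])[:,None]
def cloud(n):
    p=cam(n); im,d=eyes.snapshot(n)
    v,u=np.mgrid[:420,:560]; r=rays(p,np.c_[u.ravel(),v.ravel()])
    P=p['origin']+r*d.reshape(-1,1); P[d.ravel()==0]=np.nan
    return im,P.reshape(420,560,3),p
def save(n,im,s=1.4): cv2.imwrite('pics/'+n,cv2.resize(im[...,::-1],None,fx=s,fy=s))
E
python3 - <<'E'
from h import *
for n in ['top','scene','wrist']:
    im,P,p=cloud(n); save(n+'0.png',im); np.savez(n+'0',im=im,P=P)
    print(n,p['origin'].round(3),p['R'].round(2).tolist(),p['K'].round(0).tolist(),p['k1'], np.nanpercentile(P[...,2],[1,50,99]))
print(ctrl.sense())
E
```

```text
top [0.487 0.024 1.425] [[-0.01, 1.0, -0.07], [-1.0, -0.01, -0.02], [-0.02, 0.07, 1.0]] [[514.0, 0.0, 276.0], [0.0, 514.0, 206.0], [0.0, 0.0, 1.0]] -0.011507897450051008 [-7.58785256e-01  6.58418128e-04  1.40888980e-01]
scene [ 0.943 -0.326  0.859] [[0.67, -0.6, 0.44], [0.74, 0.55, -0.38], [-0.01, 0.57, 0.82]] [[394.0, 0.0, 283.0], [0.0, 394.0, 212.0], [0.0, 0.0, 1.0]] 0.02994551849301497 [-0.75582824 -0.00083376  0.38115478]
wrist [ 0.245 -0.633  0.374] [[0.26, 0.92, 0.28], [-0.97, 0.24, 0.07], [-0.0, -0.29, 0.96]] [[319.0, 0.0, 283.0], [0.0, 319.0, 209.0], [0.0, 0.0, 1.0]] -0.07529124914934922 [-0.75228853  0.00095808  0.32660464]
{'clock': 0.15, 'q': array([ 1.16248199,  0.42655503,  0.07383721,  1.60644233, -0.03409897,
        1.11081627, -0.06711426]), 'joint_vel': array([ 0.00018968, -0.0029023 ,  0.00092857, -0.00094954, -0.0008846 ,
       -0.00276465, -0.00093256]), 'joint_efforts': array([ 4.49425730e-03, -9.50317955e+01,  3.76341328e+00, -4.63767815e+01,
        1.91900582e-02,  7.66227749e-03,  7.00833721e-05]), 'tool_pos': array([ 0.17265806, -0.65219362,  0.20360094]), 'tcp_rot': array([-4.73334944e-04,  9.91640261e-01,  1.29032406e-01, -8.76850195e-05]), 'contact_force': array([-0.12246719, -0.95098881,  0.53826982]), 'moment': array([ 0.03495174, -0.03038191, -0.01017561]), 'gripper_force': 0.0, 'gripper_width': 1.0007182159416528}
```

View pics/top0.png

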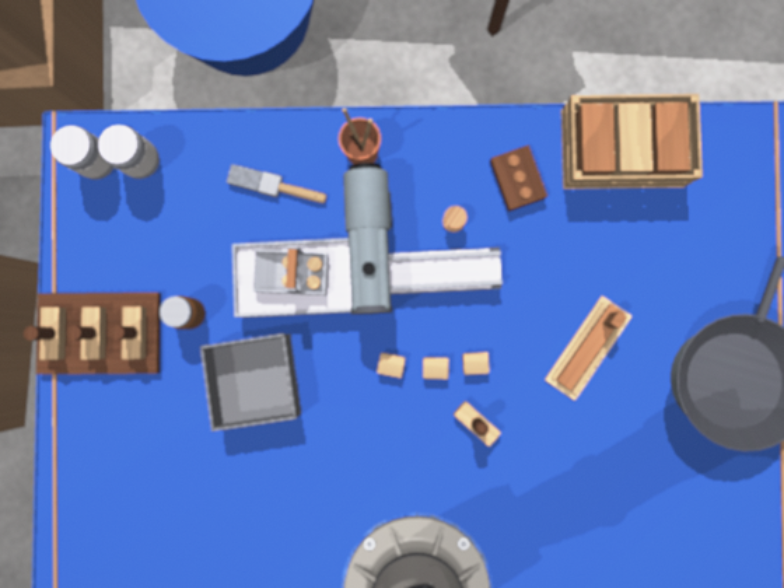

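View pics/scene0.png

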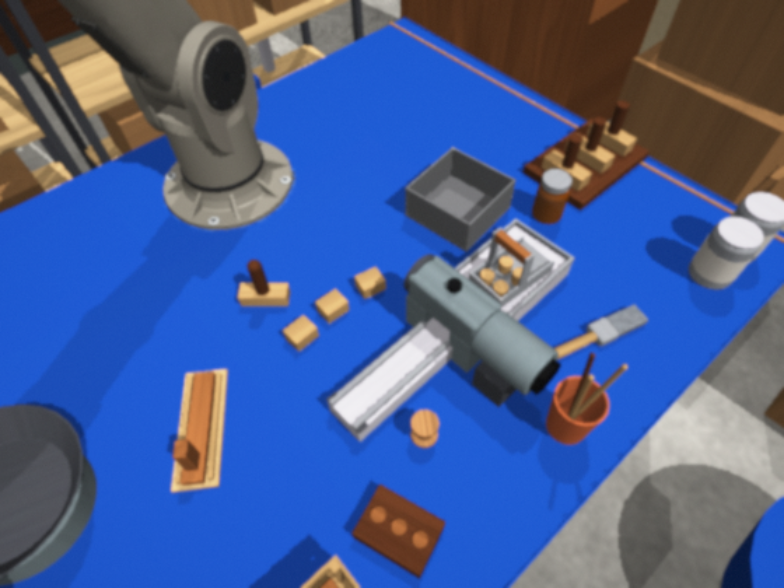

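Run:
```python
from h import *
D=np.load('top0.npz'); P=D['P']; im=D['im']; Z=P[...,2]
hsv=cv2.cvtColor(im,cv2.COLOR_RGB2HSV)
def box(m): # min-area rect in world xy
    q=P[m][:,:2].astype(np.float32); q=q[~np.isnan(q).any(1)]; r=cv2.minAreaRect(q*1000); return len(q),np.round(r[0],1),np.round(r[1],1),round(r[2],1)
def roi(x0,x1,y0,y1):
    m=np.zeros(Z.shape,bool); m[int(y0/1.4):int(y1/1.4),int(x0/1.4):int(x1/1.4)]=1; return m
print('z bench',np.nanmedian(Z[roi(300,330,420,450)]))
def comp(name,m):
    n,l,s,c=cv2.connectedComponentsWithStats(m.astype(np.uint8))
    for i in range(1,n):
        if s[i,4]>25: print(name,box(l==i),'z',np.nanpercentile(Z[l==i],[10,50,90]).round(3), 'px',c[i].round(0))
comp('blank',roi(370,510,340,400)&(Z>0.02))
comp('stamp',roi(440,520,395,460)&(Z>0.02))
comp('bin',roi(190,310,320,440)&(Z>0.07))
comp('guard',roi(340,400,215,320)&(Z>0.12))
comp('bed',roi(385,510,240,300)&(Z>0.03)&(Z<.07))
comp('fence',roi(385,510,240,300)&(Z>0.0445))
comp('out',roi(225,350,230,325)&(Z>0.03))
comp('rim',roi(225,350,230,325)&(Z>0.0465)&(Z<0.056))
comp('tray>.06',roi(225,350,230,325)&(Z>0.06))
comp('bar',roi(280,305,230,325)&(Z>0.11))
comp('stick',roi(540,640,290,410)&(Z>0.016))
comp('shaft',roi(540,640,290,410)&(Z>0.018)&(Z<.03))
comp('rest',roi(540,640,290,410)&(Z>0.003))
comp('handle',roi(540,640,290,410)&(Z>0.06))
comp('jar',roi(155,215,290,335)&(Z>0.08))
comp('spool',roi(435,475,200,240)&(Z>0.04))
```

```text
z bench 0.0007448870635333726
blank (263, array([433.5,  46.7]), array([47.2, 39.9]), 78.2) z [0.028 0.031 0.034] px [278. 261.]
blank (271, array([ 435.8, -117.5]), array([40.1, 47.5]), 4.3) z [0.026 0.03  0.035] px [339. 259.]
blank (270, array([426.6, -40.2]), array([46.4, 38. ]), 89.7) z [0.027 0.031 0.034] px [310. 263.]
stamp (444, array([ 319.8, -118.5]), array([90.5, 34.8]), 47.9) z [0.027 0.032 0.108] px [340. 303.]
bin (556, array([405.3, 310.9]), array([160.3, 162.5]), 8.1) z [0.074 0.08  0.084] px [176. 274.]
guard (1972, array([622.8,  84.2]), array([182.2,  76.9]), 2.0) z [0.135 0.142 0.149] px [263. 188.]
bed (2255, array([615.4, -59.1]), array([ 79.2, 216.1]), 1.9) z [0.037 0.042 0.049] px [317. 193.]
fence (625, array([613.2, -57. ]), array([218. , 115.2]), 89.6) z [0.045 0.049 0.135] px [311. 193.]
out (4312, array([607.5, 230.3]), array([147.9, 232. ]), 2.5) z [0.038 0.044 0.07 ] px [208. 198.]
rim (95, array([672.4, 199.2]), array([  7.6, 140.7]), 3.5) z [0.047 0.052 0.054] px [220. 173.]
rim (253, array([602.4, 271.4]), array([141.1, 149.4]), 2.6) z [0.049 0.052 
[... 622 characters left out ...]
 (222, array([612.5, 221. ]), array([20.2, 80.4]), 85.0) z [0.139 0.145 0.148] px [208. 191.]
stick (974, array([ 465.9, -341.8]), array([ 54.9, 185.9]), 53.5) z [0.018 0.023 0.067] px [422. 247.]
shaft (721, array([ 465.2, -342.9]), array([ 44.8, 185.6]), 51.5) z [0.02  0.023 0.026] px [419. 251.]
rest (1954, array([ 469.8, -347.1]), array([ 88.9, 231.7]), 52.1) z [0.005 0.017 0.027] px [420. 248.]
handle (106, array([ 515.7, -377.7]), array([20.2, 27.4]), 53.0) z [0.069 0.081 0.085] px [440. 228.]
jar (397, array([537.7, 442.6]), array([55.5, 54.5]), 46.2) z [0.096 0.1   0.104] px [126. 223.]
spool (207, array([717.4, -80.6]), array([40.9, 43.6]), 87.9) z [0.047 0.051 0.054] px [324. 155.]
```

servo_tool([
  [0,0.02,0.034,0.02,5],
  [0,0.045,0.07,0.04,10],
  [0,0.07,0.11,0.06,15],
  [0,0.095,0.15,0.07,20],
  [0,0.12,0.19,0.08,25],
  [0,0.145,0.235,0.08,30],
  [0,0.17,0.275,0.08,36],
  [0,0.195,0.315,0.08,42],
])

```text
clock: 0.95
tool_pos: [0.3683, -0.3355, 0.2843]
tcp_rot: [0.0, 0.879, 0.478, -0.0]
contact_force: [1.3, -0.1, -0.4]
gripper_width: 0.999
gripper_force: 0.0
```

servo_tool([
  [0,0.025,0.042,0,4],
  [0,0.05,0.084,0,8],
  [0,0.075,0.126,0,12],
  [0,0.1,0.168,0,16],
  [0,0.125,0.21,0,20],
  [0,0.15,0.252,0,24],
  [0,0.175,0.294,0,27],
  [0,0.2,0.336,0,29],
])

```text
clock: 1.75
tool_pos: [0.5683, 0.0002, 0.2841]
tcp_rot: [0.0, 0.732, 0.682, -0.0]
contact_force: [0.3, -1.4, 1.2]
gripper_width: 0.998
gripper_force: 0.0
```

servo_tool([
  [0,0.01,0.04,0,0],
  [0,0.02,0.08,0,0],
  [0,0.03,0.12,0,0],
  [0,0.035,0.16,0,0],
  [0,0.04,0.19,0,0],
  [0,0.044,0.222,0,0],
  [0,0.044,0.222,0,0],
  [0,0.044,0.222,0,0],
])

```text
clock: 2.55
tool_pos: [0.6114, 0.2212, 0.2836]
tcp_rot: [-0.0, 0.732, 0.681, -0.0]
contact_force: [-0.5, -0.7, -0.3]
gripper_width: 1.0
gripper_force: 0.0
```

Run:
```python
from h import *
s=ctrl.sense(); print(s['clock'],s['tool_pos'].round(4),s['tcp_rot'].round(3),s['q'].round(2), np.degrees(2*np.arctan2(s['tcp_rot'][2],s['tcp_rot'][1])))
im,P,p=cloud('wrist'); save('w1.png',im)
Z=P[...,2]; 
m=(Z>0.13)&(Z<.155)&(P[...,1]>.19)&(P[...,1]<.25)&(abs(P[...,0]-.61)<.06)
q=P[m]; r=cv2.minAreaRect((q[:,:2]*1000).astype(np.float32)); print(len(q),r,np.percentile(q[:,2],[5,50,95]))
m=(Z>0.06)&(Z<.085)&(abs(P[...,1]-.235)<.12)&(abs(P[...,0]-.61)<.07)
n,l,st,c=cv2.connectedComponentsWithStats(m.astype(np.uint8))
for i in range(1,n):
    if st[i,4]>60: q=P[l==i]; print(st[i,4],c[i].round(),q.mean(0).round(3),cv2.minAreaRect((q[:,:2]*1000).astype(np.float32)))
```

```text
2.55 [0.6114 0.2212 0.2836] [-0.     0.732  0.681 -0.   ] [ 0.02  0.4  -0.64  1.54  0.24  1.29 -0.71] 85.90721545337414
1520 ((611.65869140625, 221.15567016601562), (20.40247344970703, 80.00594329833984), 86.88776397705078) [0.13479119 0.14592947 0.14728616]
989 [282. 125.] [0.614 0.28  0.067] ((613.8152465820312, 261.1979064941406), (90.87694549560547, 80.01079559326172), 87.12771606445312)
361 [270. 161.] [0.596 0.239 0.069] ((595.7003173828125, 238.64222717285156), (25.011329650878906, 24.90705680847168), 59.784183502197266)
417 [299. 161.] [0.631 0.237 0.069] ((630.9950561523438, 236.4539337158203), (26.703271865844727, 26.794334411621094), 86.71577453613281)
240 [298. 202.] [0.627 0.185 0.069] ((627.2838745117188, 183.50704956054688), (17.385746002197266, 26.436948776245117), 86.40310668945312)
477 [284. 213.] [0.609 0.173 0.069] ((609.2958374023438, 179.4172821044922), (27.839590072631836, 79.58092498779297), 87.16681671142578)
191 [271. 203.] [0.592 0.187 0.069] ((592.0931396484375, 185.77894592285156), (14.967805862426758, 23.92473793029785), 84.99847412109375)
278 [325. 250.] [0.658 0.119 0.073] ((658.0357055664062, 118.69580841064453), (43.86371612548828, 3.6122138500213623), 2.345665216445923)
207 [252. 257.] [0.562 0.116 0.072] ((560.0689697265625, 116.04276275634766), (39.949466705322266, 2.093391180038452), 0.2557927668094635)
```

View pics/w1.png

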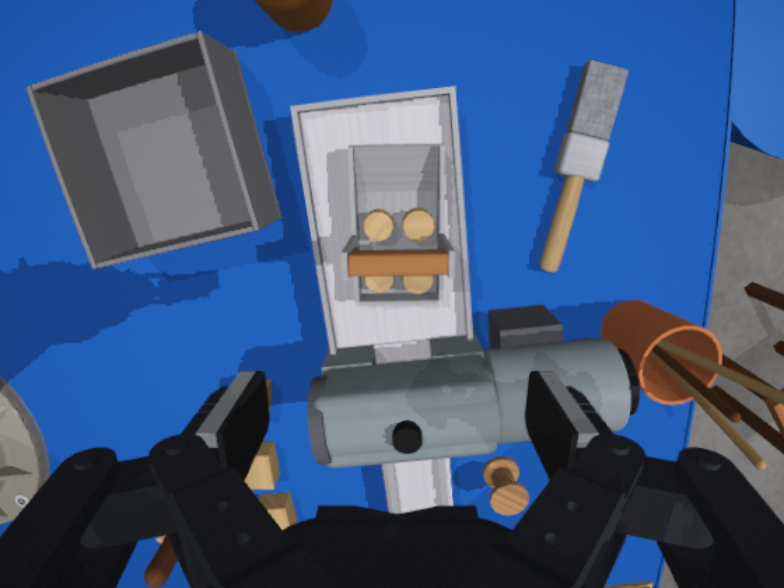

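servo_tool([
  [0,0,0,-0.03,1],
  [0,0,0,-0.06,1],
  [0,0,0,-0.09,1],
  [0,0,0,-0.11,1],
  [0,0,0,-0.12,1],
  [0,0,0,-0.13,1],
  [0,0,0,-0.13,1],
  [0,0,0,-0.13,1],
])

```text
clock: 3.4
tool_pos: [0.6121, 0.2205, 0.1549]
tcp_rot: [0.0, 0.727, 0.687, 0.0]
contact_force: [-0.3, -0.6, 0.9]
gripper_width: 1.0
gripper_force: 0.0
```

Run:
```python
from h import *
s=ctrl.sense(); print(s['tool_pos'].round(4),s['contact_force'].round(1))
im,P,p=cloud('wrist'); save('w2.png',im)
```

```text
[0.6121 0.2205 0.1549] [-0.3 -0.6  0.9]
```

View pics/w2.png

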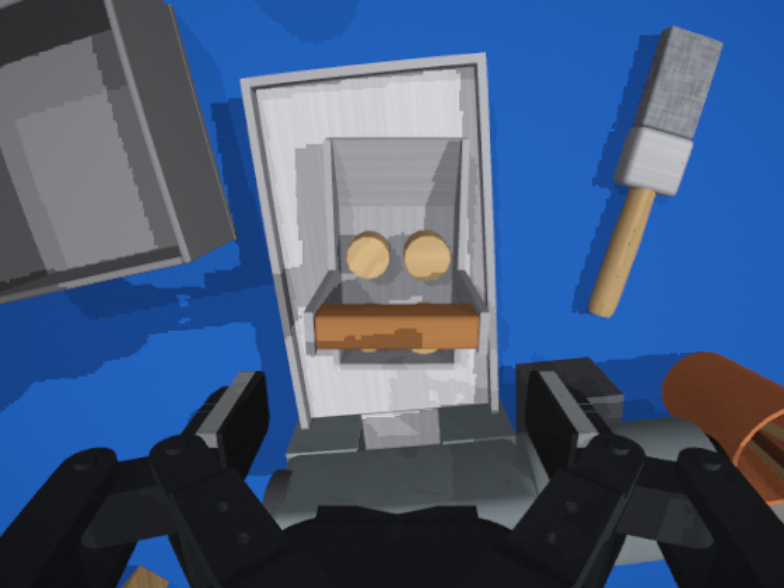

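servo_tool([
  [0,0,0.001,-0.015,0],
  [0,0,0.001,-0.03,0],
  [0,0,0.001,-0.04,0],
  [0,0,0.001,-0.051,0],
  [0,0,0.001,-0.051,0],
  [0,0,0.001,-0.051,0],
])

```text
clock: 4.05
tool_pos: [0.6117, 0.2216, 0.1029]
tcp_rot: [-0.0, 0.726, 0.687, -0.0]
contact_force: [-0.1, 0.4, -1.6]
gripper_width: 1.004
gripper_force: 0.0
```

servo_tool([
  [0.5,0,0,0,0],
  [0.5,0,0,0,0],
  [0.5,0,0,0,0],
  [0.5,0,0,0,0],
  [0.5,0,0,0,0],
], grip_force=60)

```text
clock: 4.55
tool_pos: [0.6122, 0.2218, 0.1044]
tcp_rot: [0.0, 0.726, 0.687, 0.001]
contact_force: [-2.6, -1.7, 7.7]
gripper_width: 0.902
gripper_force: 68.5
```

servo_tool([
  [0.5,0,0,0.01,0],
  [0.5,0,0,0.02,0],
  [0.5,0,0,0.03,0],
  [0.5,0,0,0.05,0],
  [0.5,0,0,0.07,0],
  [0.5,0,0,0.09,0],
  [0.5,0,0,0.1,0],
  [0.5,0,0,0.1,0],
])

```text
clock: 5.35
tool_pos: [0.6124, 0.2218, 0.2049]
tcp_rot: [0.001, 0.726, 0.687, 0.001]
contact_force: [0.1, -0.5, -3.4]
gripper_width: 0.895
gripper_force: 72.5
```

Run:
```python
from h import *
s=ctrl.sense(); print(s['tool_pos'].round(4),s['contact_force'].round(1),s['gripper_width'],s['gripper_force'])
im,P,p=cloud('wrist'); save('w3.png',im)
```

```text
[0.6124 0.2218 0.2049] [ 0.1 -0.5 -3.4] 0.8952079887279966 72.49335050582886
```

View pics/w3.png

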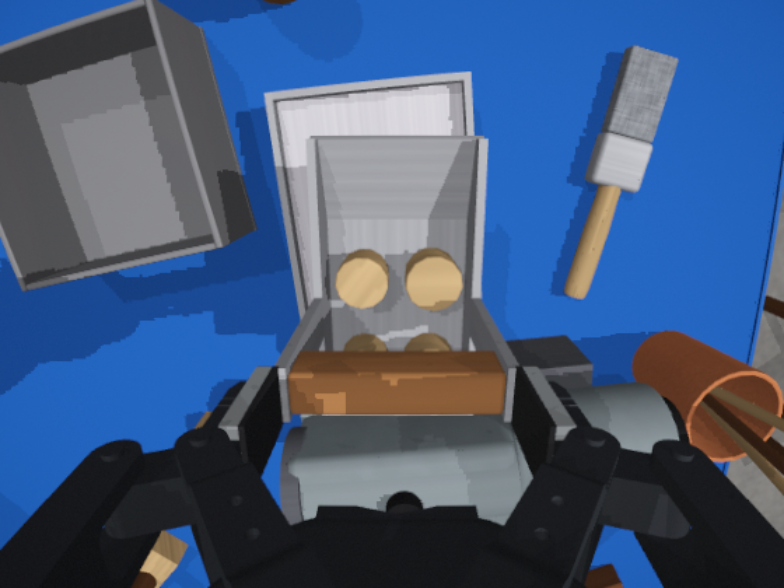

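servo_tool([
  [0.5,-0.02,0.008,0.02,1],
  [0.5,-0.05,0.02,0.03,2.5],
  [0.5,-0.08,0.03,0.03,4],
  [0.5,-0.11,0.04,0.03,6],
  [0.5,-0.14,0.05,0.03,8],
  [0.5,-0.17,0.06,0.03,10],
  [0.5,-0.195,0.07,0.03,11],
  [0.5,-0.205,0.075,0.03,11],
], grip_force=45)

```text
clock: 6.2
tool_pos: [0.4042, 0.2973, 0.2327]
tcp_rot: [-0.0, 0.656, 0.754, -0.0]
contact_force: [0.6, 0.7, -2.8]
gripper_width: 0.894
gripper_force: 72.5
```

Run:
```python
from h import *
s=ctrl.sense(); print(s['tool_pos'].round(4),s['contact_force'].round(1),s['q'].round(2),np.degrees(2*np.arctan2(s['tcp_rot'][2],s['tcp_rot'][1])))
im,P,p=cloud('wrist')
Z=P[...,2]
c=np.array([.405,.311]);a=np.radians(98.1);u=np.array([np.cos(a),np.sin(a)]);w=np.array([np.sin(a),-np.cos(a)])
Q=P[...,:2]-c; U=Q@u;W=Q@w
m=(Z>.07)&(Z<.09)&(abs(U)<.1)&(abs(W)<.1)
for nm,mm,A in [('u+',m&(U>.06)&(abs(W)<.06),U),('w-',m&(W<-.06)&(abs(U)<.05),W),('w+',m&(W>.06)&(abs(U)<.05),W),('u-',m&(U<-.06)&(abs(W)<.06),U)]:
    if mm.sum(): print(nm,mm.sum(),np.percentile(A[mm],[5,50,95]).round(4))
m=(Z>.16)&(Z<.215)&(U>.02)&(U<.1)&(abs(W)<.06)
print('tray',m.sum(),[np.percentile(A[m],[2,98]).round(3) for A in (U,W,Z)])
```

```text
[0.4042 0.2973 0.2327] [ 0.6  0.7 -2.8] [-0.05  0.19 -0.79  1.91  0.15  1.1  -0.76] 97.95993425401416
u+ 755 [0.0763 0.0787 0.0815]
w- 656 [-0.0795 -0.0762 -0.0748]
w+ 668 [0.0745 0.0759 0.0792]
tray 9503 [array([0.021, 0.07 ]), array([-0.042,  0.035]), array([0.173, 0.2  ])]
```

servo_tool([
  [0.5,0.002,0,-0.02,0],
  [0.5,0.002,0,-0.05,0],
  [0.5,0.002,0,-0.08,0],
  [0.5,0.002,0,-0.1,0],
  [0.5,0.002,0,-0.12,0],
  [0.5,0.002,0,-0.133,0],
  [0.5,0.002,0,-0.133,0],
], grip_force=30)

```text
clock: 6.95
tool_pos: [0.4082, 0.2959, 0.0985]
tcp_rot: [-0.001, 0.657, 0.754, -0.001]
contact_force: [-0.1, -0.6, -2.8]
gripper_width: 0.901
gripper_force: 72.5
```

servo_tool([
  [0.5,-0.001,0.01,0,0],
  [0.5,-0.002,0.02,0,0],
  [0.5,-0.004,0.028,0,0],
  [0.5,-0.005,0.036,0.0,0],
  [0.5,-0.006,0.042,0.0,0],
  [0.5,-0.007,0.048,0.0,0],
  [0.5,-0.007,0.05,0.0,0],
])

```text
clock: 7.65
tool_pos: [0.402, 0.3477, 0.1011]
tcp_rot: [0.0, 0.657, 0.754, 0.001]
contact_force: [0.7, -4.2, -0.4]
gripper_width: 0.899
gripper_force: 55.6
```

Run:
```python
from h import *
s=ctrl.sense(); print(s['tool_pos'].round(4),s['contact_force'].round(1))
im,P,p=cloud('wrist'); save('w4.png',im); im2,_,_=cloud('scene')
save('s4.png',im2[60:270,230:440],2.5)
```

```text
[0.402  0.3477 0.1011] [ 0.7 -4.2 -0.4]
```

View pics/w4.png

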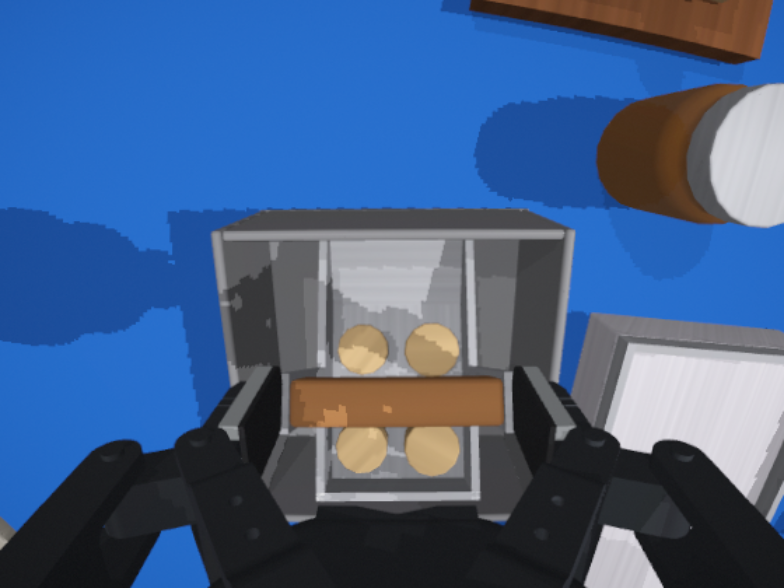

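View pics/s4.png

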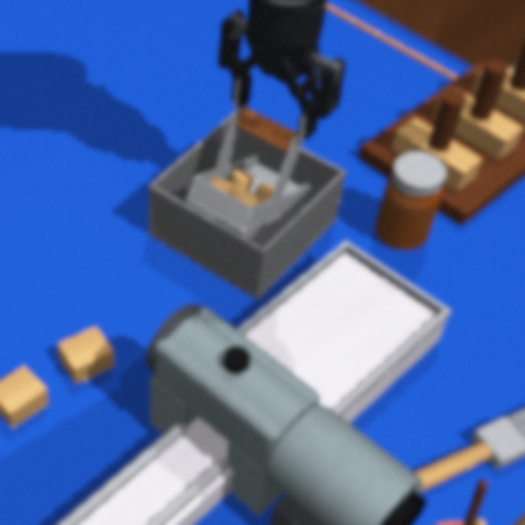

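servo_tool([
  [0.5,-0.001,0.008,0,0],
  [0.5,-0.002,0.016,0,0],
  [0.5,-0.003,0.024,0,0],
  [0.5,-0.004,0.032,0.0,0],
  [0.5,-0.005,0.038,0.0,0],
  [0.5,-0.006,0.042,0.0,0],
  [0.5,-0.006,0.042,0.0,0],
])

```text
clock: 8.45
tool_pos: [0.3954, 0.3892, 0.1]
tcp_rot: [-0.0, 0.657, 0.754, 0.0]
contact_force: [1.6, -3.3, -2.1]
gripper_width: 0.895
gripper_force: 39.0
```

Run:
```python
from h import *
s=ctrl.sense(); print(s['tool_pos'].round(4),s['contact_force'].round(1))
im,P,p=cloud('wrist'); im2,_,_=cloud('scene')
save('w5.png',np.hstack([im[120:400,140:420],cv2.resize(im2[70:220,270:420],(280,280))]),1.4)
```

```text
[0.3954 0.3892 0.1   ] [ 1.6 -3.3 -2.1]
```

View pics/w5.png

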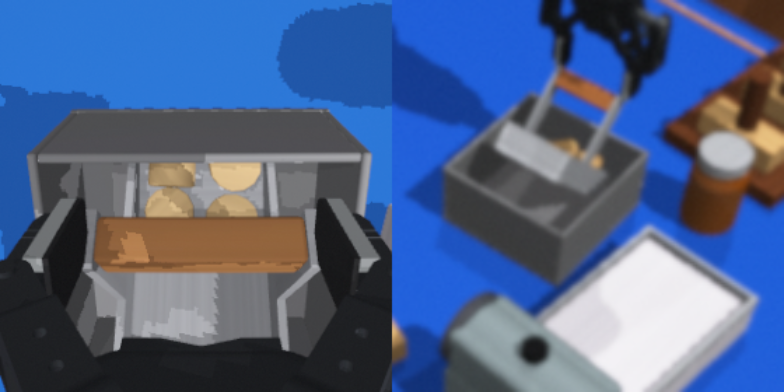

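servo_tool([
  [0.5,-0.001,0.008,0,0],
  [0.5,-0.002,0.014,0,0],
  [0.5,-0.002,0.016,0,0],
  [0.5,-0.002,0.016,0,0],
])

```text
clock: 8.95
tool_pos: [0.3935, 0.4048, 0.1]
tcp_rot: [-0.0, 0.657, 0.754, -0.0]
contact_force: [0.7, -2.8, -4.3]
gripper_width: 0.893
gripper_force: 37.0
```

servo_tool([
  [0.5,0,0,0,0],
  [0.5,0,0,0,0],
  [0.5,0.001,-0.01,0.005,0],
  [0.5,0.003,-0.025,0.01,0],
  [0.5,0.006,-0.042,0.015,0],
  [0.5,0.006,-0.042,0.015,0],
  [0.5,0.006,-0.042,0.015,0],
], grip_force=110)

```text
clock: 9.65
tool_pos: [0.4003, 0.3621, 0.1157]
tcp_rot: [0.0, 0.658, 0.753, 0.001]
contact_force: [1.0, -1.5, -3.2]
gripper_width: 0.802
gripper_force: 134.0
```

Run:
```python
from h import *
s=ctrl.sense(); print(s['tool_pos'].round(4),s['contact_force'].round(1))
im,P,p=cloud('wrist'); im2,_,_=cloud('scene')
save('w6.png',np.hstack([im[120:400,140:420],cv2.resize(im2[70:220,270:420],(280,280))]),1.4)
```

```text
[0.4003 0.3621 0.1157] [ 1.  -1.5 -3.2]
```

View pics/w6.png

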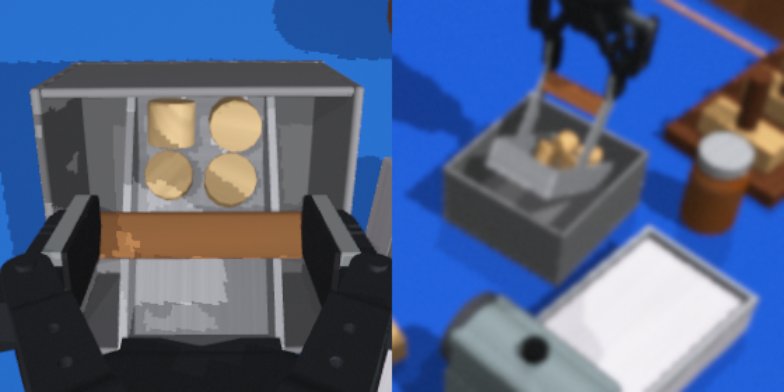

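servo_tool([
  [0.5,-0.002,0.015,-0.01,0],
  [0.5,-0.004,0.028,-0.014,0],
  [0.5,-0.006,0.038,-0.014,0],
  [0.5,-0.007,0.048,-0.014,0],
  [0.5,-0.008,0.055,-0.014,0],
  [0.5,-0.008,0.055,-0.014,0],
])

```text
clock: 10.35
tool_pos: [0.3912, 0.4183, 0.101]
tcp_rot: [-0.0, 0.657, 0.754, -0.0]
contact_force: [-0.1, -3.1, -4.7]
gripper_width: 0.803
gripper_force: 123.9
```

servo_tool([
  [0.5,0.006,-0.045,0.005,0],
  [0.5,0.006,-0.045,0.005,0],
  [0.5,0.006,-0.045,0.005,0],
])

```text
clock: 10.65
tool_pos: [0.3985, 0.3716, 0.1066]
tcp_rot: [0.0, 0.658, 0.753, 0.0]
contact_force: [0.5, -1.3, -3.0]
gripper_width: 0.797
gripper_force: 132.2
```

Run:
```python
from h import *
s=ctrl.sense(); print(s['tool_pos'].round(4),s['contact_force'].round(1))
im,P,p=cloud('wrist'); im2,_,_=cloud('scene')
save('w7.png',np.hstack([im[120:400,140:420],cv2.resize(im2[70:220,270:420],(280,280))]),1.4)
```

```text
[0.3985 0.3716 0.1066] [ 0.5 -1.3 -3. ]
```

View pics/w7.png

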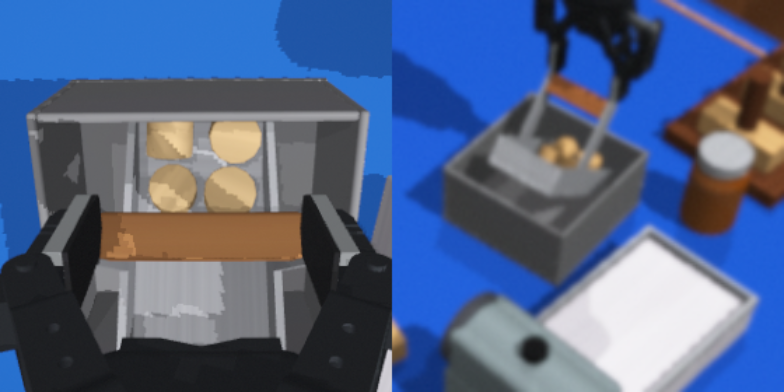

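servo_tool([
  [0.5,0.002,-0.012,0.015,0],
  [0.5,0.004,-0.03,0.03,0],
  [0.5,0.008,-0.05,0.035,4],
  [0.5,0.01,-0.06,0.035,12],
  [0.5,0.01,-0.06,0.035,20],
  [0.5,0.01,-0.06,0.035,28],
  [0.5,0.01,-0.06,0.035,36],
  [0.5,0.01,-0.06,0.035,45],
])

```text
clock: 11.55
tool_pos: [0.4076, 0.3136, 0.1414]
tcp_rot: [-0.0, 0.319, 0.948, 0.001]
contact_force: [0.8, -0.6, -3.6]
gripper_width: 0.798
gripper_force: 145.4
```

servo_tool([
  [0.5,0,0,0,0],
  [0.5,-0.02,0.015,-0.01,0],
  [0.5,-0.036,0.027,-0.025,0],
  [0.5,-0.048,0.036,-0.036,0],
  [0.5,-0.056,0.042,-0.036,0],
  [0.5,-0.064,0.048,-0.036,0],
  [0.5,-0.07,0.052,-0.036,0],
  [0.5,-0.07,0.052,-0.036,0],
])

```text
clock: 12.35
tool_pos: [0.3374, 0.3652, 0.1057]
tcp_rot: [0.0, 0.322, 0.947, 0.0]
contact_force: [2.1, -3.1, -3.4]
gripper_width: 0.794
gripper_force: 130.7
```

servo_tool([
  [0.5,-0.006,0.005,0,0],
  [0.5,-0.012,0.01,0,0],
  [0.5,-0.016,0.013,0,0],
  [0.5,-0.016,0.013,0,0],
])

```text
clock: 12.75
tool_pos: [0.3212, 0.3779, 0.1052]
tcp_rot: [-0.0, 0.322, 0.947, 0.0]
contact_force: [1.3, -2.9, -1.7]
gripper_width: 0.797
gripper_force: 123.6
```

Run:
```python
from h import *
s=ctrl.sense(); print(s['tool_pos'].round(4),s['contact_force'].round(1))
im,P,p=cloud('wrist'); im2,_,_=cloud('scene')
save('w8.png',np.hstack([im[120:400,140:420],cv2.resize(im2[70:220,270:420],(280,280))]),1.4)
```

```text
[0.3212 0.3779 0.1052] [ 1.3 -2.9 -1.7]
```

View pics/w8.png

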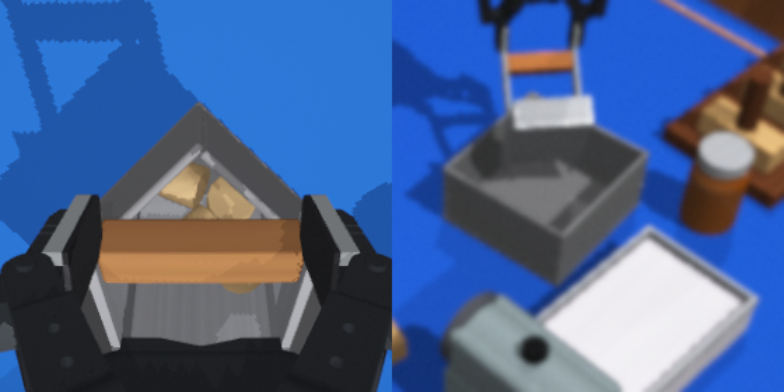

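servo_tool([
  [0.5,-0.006,0.005,0,0],
  [0.5,-0.012,0.009,0,0],
  [0.5,-0.006,0.005,0,0],
  [0.5,-0.012,0.009,0,0],
  [0.5,-0.006,0.005,0,0],
  [0.5,-0.014,0.011,0,0],
  [0.5,-0.014,0.011,0,0],
])

```text
clock: 13.55
tool_pos: [0.307, 0.3894, 0.1053]
tcp_rot: [-0.0, 0.322, 0.947, 0.0]
contact_force: [-0.8, 0.1, 0.7]
gripper_width: 0.5
gripper_force: 0.0
```

servo_tool([
  [0.5,0.01,-0.007,0.005,0],
  [0.5,0.028,-0.021,0.015,0],
  [0.5,0.056,-0.042,0.03,0],
  [0.5,0.08,-0.06,0.05,0],
  [0.5,0.1,-0.075,0.09,0],
  [0.5,0.1,-0.075,0.13,0],
  [0.5,0.1,-0.075,0.15,0],
  [0.5,0.1,-0.075,0.15,0],
])

```text
clock: 14.35
tool_pos: [0.4088, 0.3145, 0.2579]
tcp_rot: [0.002, 0.322, 0.947, 0.002]
contact_force: [0.2, -0.8, -1.0]
gripper_width: 0.497
gripper_force: 0.0
```

Run:
```python
from h import *
s=ctrl.sense(); print(s['tool_pos'].round(4),s['contact_force'].round(2))
for n in ['top','scene','wrist']:
    im,P,p=cloud(n); np.savez(n+'9',im=im,P=P); hsv=cv2.cvtColor(im,cv2.COLOR_RGB2HSV)
    Z=P[...,2]; m=(hsv[...,0]>8)&(hsv[...,0]<28)&(hsv[...,1]>60)&(hsv[...,2]>100)&(P[...,0]>.28)&(P[...,0]<.53)&(P[...,1]>.2)&(P[...,1]<.42)
    k,l,st,c=cv2.connectedComponentsWithStats(m.astype(np.uint8))
    for i in range(1,k):
        if st[i,4]>15: print(n,st[i,4],c[i].round(),P[l==i].mean(0).round(3),'z',np.percentile(Z[l==i],[5,95]).round(3))
    if n!='top':save(n+'9.png',im)
```

```text
[0.4088 0.3145 0.2579] [ 0.18 -0.85 -1.  ]
scene 49 [345. 103.] [0.371 0.416 0.097] z [0.094 0.1  ]
wrist 452 [340.  89.] [0.365 0.416 0.099] z [0.098 0.1  ]
wrist 205 [283. 102.] [0.339 0.366 0.028] z [0.022 0.032]
wrist 119 [293. 111.] [0.354 0.368 0.029] z [0.025 0.032]
wrist 497 [303. 125.] [0.374 0.368 0.037] z [0.023 0.052]
wrist 441 [321. 143.] [0.405 0.373 0.033] z [0.023 0.041]
```

View pics/wrist9.png

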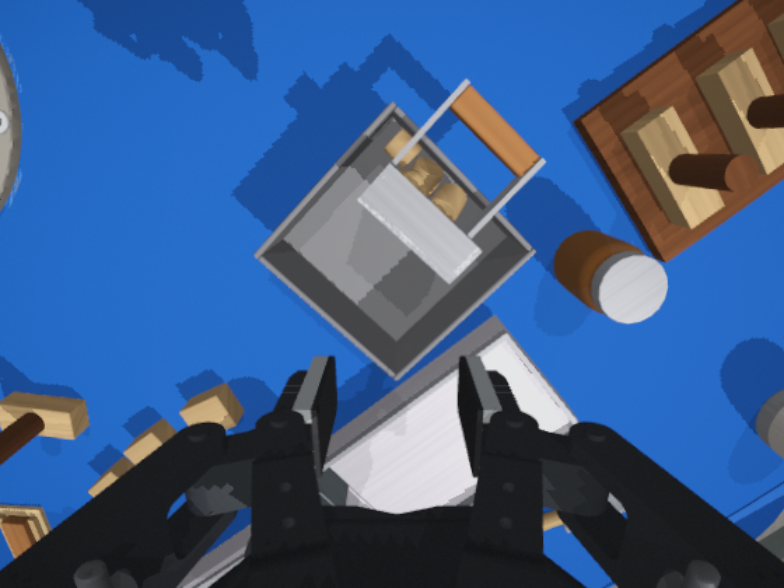

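Run:
```python
from h import *
D=np.load('wrist9.npz');P=D['P'];im=D['im'];hsv=cv2.cvtColor(im,cv2.COLOR_RGB2HSV);Z=P[...,2]
m=(hsv[...,0]>5)&(hsv[...,0]<28)&(hsv[...,1]>60)&(Z>.08)&(Z<.115)&(P[...,0]>.28)&(P[...,0]<.45)&(P[...,1]>.38)&(P[...,1]<.44)
q=P[m];r=cv2.minAreaRect((q[:,:2]*1000).astype(np.float32));print(len(q),r,np.percentile(Z[m],[2,50,98]))
# plane tilt of bar top
A=np.c_[q[:,:2],np.ones(len(q))];print('slope',np.linalg.lstsq(A,q[:,2],rcond=None)[0])
m=(Z>.06)&(Z<.12)&(abs(P[...,0]-.37)<.09)&(P[...,1]>.31)&(P[...,1]<.45)
a=np.radians(98.1);u=np.array([np.cos(a),np.sin(a)]);w=np.array([np.sin(a),-np.cos(a)])
Q=P[m];U=(Q[:,:2]-[.405,.311])@u;W=(Q[:,:2]-[.405,.311])@w
for lo in np.arange(-.04,.12,.01):
    k=(U>lo)&(U<lo+.01); 
    if k.sum(): print(round(lo,2),k.sum(),'W',np.percentile(W[k],[1,20,50,80,99]).round(3),'Z',np.percentile(Q[k,2],[2,50,98]).round(3))
```

```text
1561 ((376.7340393066406, 423.9552307128906), (71.92314910888672, 19.880355834960938), 9.261429786682129) [0.09372964 0.09907804 0.10080087]
slope [-0.00881981  0.07674591  0.06969915]
0.01 58 W [-0.08  -0.079 -0.077 -0.075 -0.075] Z [0.065 0.08  0.082]
0.02 61 W [-0.08  -0.079 -0.077 -0.075 -0.075] Z [0.061 0.08  0.082]
0.03 60 W [-0.08  -0.079 -0.077 -0.075 -0.075] Z [0.063 0.08  0.082]
0.04 61 W [-0.08  -0.079 -0.076 -0.075 -0.074] Z [0.065 0.081 0.083]
0.05 190 W [-0.08  -0.076 -0.048  0.026  0.029] Z [0.063 0.093 0.116]
0.06 181 W [-0.08  -0.076 -0.048  0.025  0.028] Z [0.064 0.095 0.102]
0.07 724 W [-0.079 -0.055 -0.01   0.027  0.064] Z [0.063 0.081 0.102]
0.08 305 W [-0.077 -0.05  -0.001  0.026  0.064] Z [0.079 0.081 0.102]
0.09 132 W [-0.052 -0.05   0.024  0.026  0.028] Z [0.082 0.1   0.102]
0.1 572 W [-0.052 -0.039 -0.014  0.015  0.028] Z [0.085 0.099 0.102]
0.11 867 W [-0.052 -0.037 -0.014  0.011  0.027] Z [0.098 0.099 0.102]
```

servo_tool([
  [0,0,0.02,0,-8],
  [0,-0.01,0.04,0,-16],
  [0,-0.015,0.06,0,-24],
  [0,-0.02,0.08,0,-32],
  [0,-0.025,0.1,0,-40],
  [0,-0.032,0.11,0,-43],
  [0,-0.032,0.11,0,-43],
  [0,-0.032,0.11,0,-43],
], grip_force=40)

```text
clock: 15.3
tool_pos: [0.3754, 0.4231, 0.2541]
tcp_rot: [-0.0, 0.646, 0.764, -0.001]
contact_force: [0.4, 0.1, 0.1]
gripper_width: 1.0
gripper_force: 0.0
```

servo_tool([
  [0,0,0,-0.04,0],
  [0,0,0,-0.08,0],
  [0,0,0,-0.11,0],
  [0,0,0,-0.13,0],
  [0,0,0,-0.13,0],
  [0,0,0,-0.13,0],
])

```text
clock: 15.9
tool_pos: [0.3761, 0.4231, 0.1254]
tcp_rot: [-0.0, 0.647, 0.763, -0.0]
contact_force: [-0.4, -0.5, -0.1]
gripper_width: 0.998
gripper_force: 0.0
```

Run:
```python
from h import *
s=ctrl.sense(); print(s['tool_pos'].round(4),s['contact_force'].round(2),s['gripper_width'],np.degrees(2*np.arctan2(s['tcp_rot'][2],s['tcp_rot'][1])))
im,P,p=cloud('wrist');hsv=cv2.cvtColor(im,cv2.COLOR_RGB2HSV);Z=P[...,2]
m=(hsv[...,0]>5)&(hsv[...,0]<28)&(hsv[...,1]>60)&(Z>.08)&(Z<.115)&(P[...,0]>.28)&(P[...,0]<.45)&(P[...,1]>.38)&(P[...,1]<.45)
q=P[m];r=cv2.minAreaRect((q[:,:2]*1000).astype(np.float32));print(len(q),r,np.percentile(Z[m],[2,50,98]))
```

```text
[0.3761 0.4231 0.1254] [-0.41 -0.52 -0.05] 0.9977295043288756 99.43628986119369
3506 ((376.9627685546875, 421.7815246582031), (72.5235595703125, 26.323711395263672), 9.040189743041992) [0.08827998 0.09906801 0.10050546]
```

servo_tool([
  [0,0.001,0.001,-0.02,0],
  [0,0.001,0.001,-0.04,0],
  [0,0.001,0.001,-0.055,0],
  [0,0.001,0.001,-0.065,0],
  [0,0.001,0.001,-0.065,0],
])

```text
clock: 16.45
tool_pos: [0.3766, 0.4242, 0.0596]
tcp_rot: [-0.0, 0.647, 0.763, -0.0]
contact_force: [0.2, 0.9, -0.3]
gripper_width: 0.999
gripper_force: 0.0
```

servo_tool([
  [0.5,0,0,0,0],
  [0.5,0,0,0,0],
  [0.5,0,0,0,0],
  [0.5,0,0,0,0],
  [0.5,0,0,0,0],
])

```text
clock: 16.95
tool_pos: [0.3769, 0.425, 0.0606]
tcp_rot: [-0.0, 0.647, 0.763, 0.0]
contact_force: [-1.1, 1.8, 4.4]
gripper_width: 0.901
gripper_force: 47.0
```

servo_tool([
  [0.5,0,-0.005,0.015,0],
  [0.5,0.002,-0.015,0.03,0],
  [0.5,0.004,-0.03,0.04,0],
  [0.5,0.006,-0.045,0.05,0],
  [0.5,0.008,-0.06,0.06,0],
  [0.5,0.01,-0.075,0.07,0],
  [0.5,0.012,-0.09,0.09,0],
  [0.5,0.014,-0.1,0.12,0],
])

```text
clock: 17.75
tool_pos: [0.3902, 0.3225, 0.1805]
tcp_rot: [-0.0, 0.647, 0.763, -0.001]
contact_force: [0.9, -0.4, 0.5]
gripper_width: 0.498
gripper_force: 0.0
```

servo_tool([
  [0.5,0,0,0.03,0],
  [0.5,0,0,0.06,0],
  [0.5,0,0,0.08,0],
  [0.5,0,0,0.08,0],
  [0.5,0,0,0.08,0],
])

```text
clock: 18.25
tool_pos: [0.3907, 0.3241, 0.2606]
tcp_rot: [0.0, 0.647, 0.763, 0.0]
contact_force: [-0.3, -0.1, -0.7]
gripper_width: 0.498
gripper_force: 0.0
```

Run:
```python
from h import *
s=ctrl.sense(); print(s['tool_pos'].round(4),s['contact_force'].round(2),s['gripper_width'])
for n in ['wrist','scene']:
    im,P,p=cloud(n);np.savez(n+'10',im=im,P=P)
    save(n+'10.png',im)
a=np.radians(98.1);u=np.array([np.cos(a),np.sin(a)]);w=np.array([np.sin(a),-np.cos(a)])
P=np.load('wrist10.npz')['P']; Q=P.reshape(-1,3);Q=Q[~np.isnan(Q[:,0])]; V=Q[:,:2]-s['tool_pos'][:2]; U=V@u;W=V@w
m=(abs(W)<.03)&(Q[:,2]>.09)&(U<.13)&(U>-.02)
for lo in np.arange(-.02,.13,.015):
    k=m&(U>lo)&(U<lo+.015)
    if k.sum(): print(round(lo,3),k.sum(),np.percentile(Q[k,2],[5,50,95]).round(3))
```

```text
[0.3907 0.3241 0.2606] [-0.35 -0.13 -0.72] 0.49779737196577883
-0.02 609 [0.131 0.31  0.329]
-0.005 3290 [0.139 0.318 0.377]
0.01 18501 [0.315 0.371 0.386]
```

```bash
cat >> h.py <<'E'
def bar(n):
    im,P,p=cloud(n); hsv=cv2.cvtColor(im,cv2.COLOR_RGB2HSV);Z=P[...,2]
    m=(hsv[...,0]>4)&(hsv[...,0]<16)&(hsv[...,1]>110)&(hsv[...,2]>90)&(Z>.06)&(Z<.16)&(P[...,0]>.2)&(P[...,0]<.5)&(P[...,1]>.15)&(P[...,1]<.5)
    k,l,st,c=cv2.connectedComponentsWithStats(m.astype(np.uint8))
    for i in range(1,k):
        if st[i,4]>100:
            q=P[l==i];r=cv2.minAreaRect((q[:,:2]*1000).astype(np.float32))
            A=np.c_[q[:,:2],np.ones(len(q))]
            print(n,st[i,4],c[i].round(),np.round(r[0],1),np.round(r[1],1),round(r[2],1),'z',np.percentile(q[:,2],[5,50,95]).round(3),'slope',np.linalg.lstsq(A,q[:,2],rcond=None)[0][:2].round(2))
    return im,P
E
python3 - <<'E'
from h import *
for n in ['top','wrist','scene']: im,P=bar(n)
im=np.load('wrist10.npz')['im'];im2=np.load('scene10.npz')['im']
save('v13.png',np.hstack([im[0:280,140:420],cv2.resize(im2[70:220,270:420],(280,280))]),1.4)
E
```

```text
top 197 [166. 279.] [392.6 327.1] [64.8 19.7] 9.0 z [0.134 0.14  0.145] slope [-0.01 -0.04]
wrist 1577 [286. 189.] [390.9 327.6] [70.6 21.7] 8.5 z [0.134 0.14  0.144] slope [ 0.01 -0.05]
scene 156 [329. 112.] [393.5 321.4] [66.9 14.5] 8.4 z [0.127 0.134 0.141] slope [-0.14  0.98]
```

View pics/v13.png

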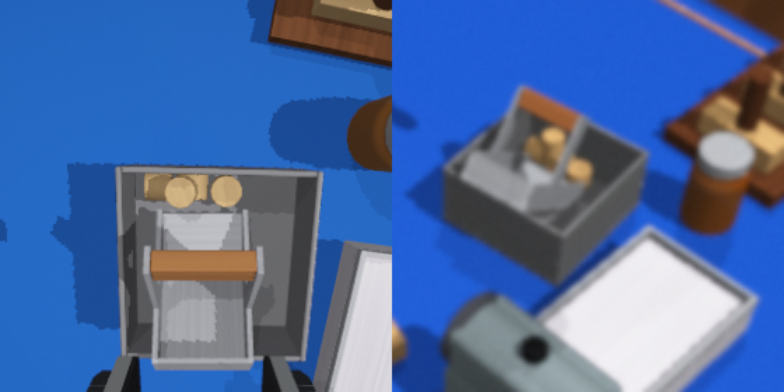

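servo_tool([
  [0.4,0,0.003,0,8],
  [0.4,0,0.003,0,16],
  [0.4,0,0.003,0,24],
  [0.4,0,0.003,0,32],
  [0.4,0,0.003,0,40],
  [0.4,0,0.003,0,48],
  [0.4,0,0.003,0,56],
  [0.4,0,0.003,0,64],
])

```text
clock: 19.3
tool_pos: [0.3905, 0.3275, 0.2597]
tcp_rot: [-0.0, 0.141, 0.99, -0.0]
contact_force: [0.5, -0.8, -0.4]
gripper_width: 0.595
gripper_force: 0.0
```

servo_tool([
  [0.4,0,0,-0.02,8],
  [0.4,0,0,-0.05,16],
  [0.4,0,0,-0.08,24],
  [0.4,0,0,-0.1,25.3],
  [0.4,0,0,-0.1,25.3],
  [0.4,0,0,-0.1,25.3],
])

```text
clock: 19.9
tool_pos: [0.3905, 0.3278, 0.1604]
tcp_rot: [-0.001, -0.076, 0.997, 0.0]
contact_force: [0.2, 0.1, 0.2]
gripper_width: 0.601
gripper_force: 0.0
```

Run:
```python
from h import *
s=ctrl.sense(); print(s['tool_pos'].round(4),s['contact_force'].round(2),s['q'].round(2),np.degrees(2*np.arctan2(s['tcp_rot'][2],s['tcp_rot'][1])))
bar('wrist');bar('top')
```

```text
[0.3905 0.3278 0.1604] [0.21 0.14 0.17] [ 0.08  0.39 -1.09  1.97  0.4   1.02  0.53] 188.6769641892005
wrist 3348 [282. 231.] [391.7 326.6] [71.5 22.2] 9.5 z [0.131 0.139 0.144] slope [-0.05  0.25]
```

Aligned; descend, clamp across the bar, and lift straight out.

servo_tool([
  [0.4,0.001,-0.001,-0.02,0],
  [0.4,0.001,-0.001,-0.04,0],
  [0.4,0.001,-0.001,-0.05,0],
  [0.4,0.001,-0.001,-0.052,0],
  [0.4,0.001,-0.001,-0.052,0],
])

```text
clock: 20.5
tool_pos: [0.3919, 0.3269, 0.1088]
tcp_rot: [0.0, -0.076, 0.997, 0.0]
contact_force: [0.2, 0.8, 0.6]
gripper_width: 0.6
gripper_force: 0.0
```

servo_tool([
  [1,0,0,0,0],
  [1,0,0,0,0],
  [1,0,0,0,0],
  [1,0,0,0,0],
  [1,0,0,0,0],
  [1,0,0,0,0],
], grip_force=60)

```text
clock: 21.1
tool_pos: [0.3935, 0.3294, 0.1115]
tcp_rot: [0.003, -0.076, 0.997, 0.002]
contact_force: [-3.5, -3.7, 47.5]
gripper_width: 0.015
gripper_force: 58.5
```

servo_tool([
  [1,0,0,0.015,0],
  [1,0,0,0.03,0],
  [1,0,0,0.05,0],
  [1,0,0,0.08,0],
  [1,0,0,0.11,0],
  [1,0,0,0.13,0],
  [1,0,0,0.13,0],
])

```text
clock: 21.8
tool_pos: [0.3925, 0.3274, 0.2411]
tcp_rot: [0.002, -0.076, 0.997, 0.001]
contact_force: [0.6, 0.2, -1.3]
gripper_width: -0.003
gripper_force: 0.0
```

Run:
```python
from h import *
s=ctrl.sense(); print(s['tool_pos'].round(4),s['contact_force'].round(2))
im,P,p=cloud('scene'); np.savez('s11',im=im,P=P)
c=s['tool_pos'];a=np.radians(98.4);u=np.array([np.cos(a),np.sin(a)]);w=np.array([np.sin(a),-np.cos(a)])
hsv=cv2.cvtColor(im,cv2.COLOR_RGB2HSV)
Q=P.reshape(-1,3);S=hsv.reshape(-1,3);V=Q[:,:2]-c[:2];U=V@u;W=V@w
m=(abs(W)<.055)&(Q[:,2]>.09)&(Q[:,2]<c[2]+.02)&(abs(U)<.13)
for lo in np.arange(-.13,.13,.02):
    k=m&(U>lo)&(U<lo+.02)
    if k.sum(): print(round(lo,3),k.sum(),np.percentile(Q[k,2],[2,50,98]).round(3))
# offcuts in bin, seen from top
for n in ['top','wrist']:
    im,P,p=cloud(n);hsv=cv2.cvtColor(im,cv2.COLOR_RGB2HSV)
    m=(hsv[...,0]>8)&(hsv[...,0]<28)&(hsv[...,1]>60)&(hsv[...,2]>90)&(P[...,2]<.07)&(abs(P[...,0]-.405)<.1)&(abs(P[...,1]-.311)<.1)
    k,l,st,cc=cv2.connectedComponentsWithStats(m.astype(np.uint8))
    for i in range(1,k):
        if st[i,4]>8: print(n,st[i,4],P[l==i].mean(0).round(3))
```

```text
[0.3925 0.3274 0.2411] [ 0.57  0.17 -1.26]
-0.11 158 [0.09  0.096 0.105]
-0.09 141 [0.093 0.106 0.112]
-0.07 12 [0.09  0.093 0.098]
-0.05 28 [0.091 0.097 0.107]
-0.03 142 [0.091 0.12  0.136]
-0.01 189 [0.111 0.137 0.143]
0.01 4 [0.125 0.132 0.133]
top 71 [0.405 0.376 0.026]
top 32 [0.349 0.364 0.037]
wrist 1478 [0.372 0.368 0.037]
```

servo_tool([
  [0.4,0,0,-0.02,0],
  [0.4,0,0,-0.04,0],
  [0.4,0,0,-0.05,0],
  [0.4,0,0,-0.05,0],
])

```text
clock: 22.35
tool_pos: [0.3909, 0.3259, 0.1866]
tcp_rot: [-0.001, -0.076, 0.997, -0.001]
contact_force: [-1.3, 0.2, 0.5]
gripper_width: 0.602
gripper_force: 0.0
```

Run:
```python
from h import *
s=ctrl.sense(); print(s['tool_pos'].round(4))
im,P=bar('wrist');bar('top');hsv=cv2.cvtColor(im,cv2.COLOR_RGB2HSV);Z=P[...,2]
c=np.array([.405,.311]);a=np.radians(98.4);u=np.array([np.cos(a),np.sin(a)]);w=np.array([np.sin(a),-np.cos(a)])
V=P[...,:2]-c;U=V@u;W=V@w
m=(abs(W+.012)<.02)&(Z<.16)&(Z>0)
for lo in np.arange(-.11,.1,.01):
    k=m&(U>lo)&(U<lo+.01)
    if k.sum()>5: print(round(lo,3),k.sum(),np.percentile(Z[k],[5,50,95]).round(3),hsv[k][:,1].mean().round())
```

```text
[0.3909 0.3259 0.1866]
wrist 2708 [285. 218.] [391.9 326.7] [71.3 22.4] 9.0 z [0.131 0.139 0.143] slope [-0.05  0.26]
-0.09 88 [0.089 0.091 0.093] 22.0
-0.08 336 [0.083 0.099 0.105] 10.0
-0.07 903 [0.077 0.082 0.113] 10.0
-0.06 533 [0.069 0.073 0.076] 10.0
-0.05 490 [0.061 0.065 0.068] 10.0
-0.04 466 [0.054 0.058 0.061] 10.0
-0.03 432 [0.046 0.05  0.054] 10.0
-0.02 410 [0.039 0.042 0.046] 11.0
-0.01 367 [0.032 0.035 0.039] 10.0
-0.0 302 [0.032 0.132 0.135] 126.0
0.01 686 [0.136 0.142 0.144] 145.0
0.02 667 [0.135 0.139 0.142] 137.0
0.03 148 [0.023 0.024 0.025] 8.0
0.04 331 [0.005 0.007 0.048] 25.0
0.05 400 [0.006 0.03  0.059] 80.0
0.06 307 [0.018 0.032 0.059] 93.0
0.07 710 [0.008 0.059 0.081] 20.0
0.08 48 [0.08  0.081 0.082] 25.0
0.09 7 [0.001 0.002 0.002] 99.0
```

servo_tool([
  [0,0,-0.0014,0.02,-8],
  [0,0,-0.0014,0.04,-16],
  [0,0,-0.0014,0.04,-24],
  [0,0,-0.0014,0.04,-32],
  [0,0,-0.0014,0.04,-40],
  [0,0,-0.0014,0.04,-48],
  [0,0,-0.0014,0.04,-56],
  [0,0,-0.0014,0.04,-64],
])

```text
clock: 23.25
tool_pos: [0.3919, 0.3255, 0.2291]
tcp_rot: [0.0, 0.466, 0.885, 0.001]
contact_force: [-0.1, -0.4, 0.6]
gripper_width: 0.999
gripper_force: 0.0
```

servo_tool([
  [0,0,0,0,-8],
  [0,0,0,0,-16],
  [0,0,0,0,-24],
  [0,0,0,-0.03,-25.5],
  [0,0,0,-0.07,-25.5],
  [0,0,0,-0.1,-25.5],
  [0,0,0,-0.126,-25.5],
  [0,0,0,-0.126,-25.5],
])

```text
clock: 24.05
tool_pos: [0.3906, 0.3243, 0.1003]
tcp_rot: [-0.001, 0.648, 0.762, -0.002]
contact_force: [-0.6, -0.3, 1.8]
gripper_width: 1.002
gripper_force: 0.0
```

servo_tool([
  [0.3,0,0,0,0],
  [0.3,0,0,0,0],
  [0.3,0,0,0,0],
  [0.3,0,0,0,0],
  [0.3,0,0,0,0],
  [0.3,0,0,0,0],
], grip_force=50)

```text
clock: 24.65
tool_pos: [0.3922, 0.3257, 0.1037]
tcp_rot: [0.0, 0.648, 0.762, 0.001]
contact_force: [-3.2, -1.8, 7.7]
gripper_width: 0.869
gripper_force: 57.7
```

servo_tool([
  [0.3,0,0,0.01,0],
  [0.3,0,0,0.02,0],
  [0.3,0,0,0.03,0],
  [0.3,0,0,0.04,0],
  [0.3,0,0,0.05,0],
  [0.3,0,0,0.05,0],
])

```text
clock: 25.25
tool_pos: [0.3923, 0.3256, 0.1537]
tcp_rot: [0.0, 0.648, 0.762, 0.001]
contact_force: [0.2, -0.4, -2.8]
gripper_width: 0.856
gripper_force: 59.1
```

servo_tool([
  [0.3,0,0,0.02,0],
  [0.3,0,0,0.04,0],
  [0.3,0,0,0.06,0],
  [0.3,0,0,0.075,0],
  [0.3,-0.005,0.02,0.08,0],
  [0.3,-0.015,0.045,0.08,0],
  [0.3,-0.03,0.08,0.08,0],
  [0.3,-0.045,0.12,0.08,0],
])

```text
clock: 26.05
tool_pos: [0.3468, 0.4455, 0.232]
tcp_rot: [0.0, 0.649, 0.761, -0.0]
contact_force: [0.6, 0.7, -3.2]
gripper_width: 0.859
gripper_force: 63.2
```

servo_tool([
  [0.3,-0.01,0.03,0,0],
  [0.3,-0.017,0.05,0,0],
  [0.3,-0.018,0.055,0,0],
  [0.3,-0.018,0.055,0,0],
  [0.3,-0.018,0.055,0,0],
  [0.3,-0.018,0.055,0,0],
])

```text
clock: 26.65
tool_pos: [0.3296, 0.499, 0.232]
tcp_rot: [0.0, 0.649, 0.761, -0.0]
contact_force: [1.1, -0.4, -2.0]
gripper_width: 0.856
gripper_force: 61.9
```

Run:
```python
from h import *
s=ctrl.sense(); print(s['tool_pos'].round(4),s['contact_force'].round(2),s['gripper_width'])
a=np.radians(98.4);u=np.array([np.cos(a),np.sin(a)]);w=np.array([np.sin(a),-np.cos(a)])
im,P,p=cloud('wrist'); save('w12.png',im)
Q=P.reshape(-1,3);V=Q[:,:2]-s['tool_pos'][:2];U=V@u;W=V@w
m=(abs(W)<.03)&(Q[:,2]>.04)
for lo in np.arange(-.13,.13,.015):
    k=m&(U>lo)&(U<lo+.015)
    if k.sum()>5: print(round(lo,3),k.sum(),np.percentile(Q[k,2],[5,50,95]).round(3))
m=(abs(W)<.06)&(U>-.08)&(U<.14)&(Q[:,2]<.03); print('bench',m.sum(),np.percentile(Q[m,2],[1,50,99]).round(3))
```

```text
[0.3296 0.499  0.232 ] [ 1.1  -0.35 -1.96] 0.8562345074299812
-0.085 2216 [0.193 0.198 0.223]
-0.07 1853 [0.186 0.19  0.221]
-0.055 758 [0.183 0.185 0.187]
-0.025 1548 [0.166 0.169 0.172]
-0.01 2617 [0.159 0.165 0.271]
0.005 19833 [0.159 0.343 0.357]
0.02 2086 [0.157 0.159 0.359]
0.035 1519 [0.157 0.158 0.159]
bench 9118 [-0.001  0.001  0.003]
```

servo_tool([
  [0.3,0,0,-0.03,0],
  [0.3,0,0,-0.07,0],
  [0.3,0,0,-0.11,0],
  [0.3,0,0,-0.14,0],
  [0.3,0,0,-0.152,0],
  [0.3,0,0,-0.158,0],
  [0.3,0,0,-0.158,0],
], grip_force=25)

```text
clock: 27.4
tool_pos: [0.3295, 0.5026, 0.0774]
tcp_rot: [-0.001, 0.648, 0.761, 0.003]
contact_force: [-3.4, -1.6, 30.4]
gripper_width: 0.882
gripper_force: 197.1
```

servo_tool([
  [0.3,0.001,-0.01,-0.001,0],
  [0.3,0.002,-0.018,-0.003,0],
  [0.3,0.004,-0.026,-0.005,0],
  [0.3,0.005,-0.034,-0.008,0],
  [0.3,0.006,-0.041,-0.01,0],
  [0.3,0.006,-0.044,-0.01,0],
])

```text
clock: 28.0
tool_pos: [0.3362, 0.4583, 0.0662]
tcp_rot: [-0.001, 0.648, 0.761, 0.003]
contact_force: [2.0, 15.4, -0.9]
gripper_width: 0.879
gripper_force: 195.7
```

```bash
cat > t.py <<'E'
from h import *
s=ctrl.sense(); print(s['tool_pos'].round(4),s['contact_force'].round(2),s['gripper_width'])
a=np.radians(98.4);u=np.array([np.cos(a),np.sin(a)]);w=np.array([np.sin(a),-np.cos(a)])
im,P,p=cloud('wrist')
Q=P.reshape(-1,3);V=Q[:,:2]-s['tool_pos'][:2];U=V@u;W=V@w
m=(abs(W)<.03)&(Q[:,2]<.12)
for lo in np.arange(-.09,.13,.015):
    k=m&(U>lo)&(U<lo+.015)
    if k.sum()>5: print(round(lo,3),k.sum(),np.percentile(Q[k,2],[5,50,95]).round(3))
E
python3 t.py
```

```text
[0.3362 0.4583 0.0662] [ 2.02 15.37 -0.94] 0.8794254046188467
-0.09 58 [0.053 0.065 0.079]
-0.075 4187 [0.042 0.057 0.077]
-0.045 799 [0.018 0.02  0.021]
-0.03 1567 [0.017 0.018 0.02 ]
-0.015 4604 [0.015 0.117 0.118]
0.0 5029 [0.012 0.107 0.117]
0.015 1667 [0.01  0.011 0.013]
0.03 1716 [0.012 0.014 0.017]
0.045 1916 [0.016 0.019 0.021]
0.06 2018 [0.    0.02  0.023]
0.075 1866 [-0.     0.001  0.002]
0.09 1923 [-0.     0.001  0.002]
0.105 2009 [-0.     0.001  0.002]
0.12 2073 [-0.     0.001  0.002]
```

servo_tool([
  [0,0,0,0,0],
  [0,0,0,0,0],
  [0,0,0,0,0],
  [0,0,0,0,0],
  [0,0,0,0.01,0],
  [0,0,0,0.03,0],
  [0,0,0,0.06,0],
  [0,0,0,0.1,0],
])

```text
clock: 28.85
tool_pos: [0.334, 0.4554, 0.1648]
tcp_rot: [-0.0, 0.648, 0.762, -0.001]
contact_force: [0.9, -0.0, -0.1]
gripper_width: 0.997
gripper_force: 0.0
```

servo_tool([
  [0,0,0,0.05,0],
  [0,0,0,0.1,0],
  [0,0,0,0.1,0],
])

```text
clock: 29.15
tool_pos: [0.3353, 0.4588, 0.2712]
tcp_rot: [-0.0, 0.648, 0.762, 0.004]
contact_force: [-0.5, 1.2, -0.9]
gripper_width: 1.001
gripper_force: 0.0
```

```bash
python3 t.py
python3 - <<'E'
from h import *
im,P,p=cloud('wrist');hsv=cv2.cvtColor(im,cv2.COLOR_RGB2HSV)
save('w14.png',im)
im,P,p=cloud('top');hsv=cv2.cvtColor(im,cv2.COLOR_RGB2HSV)
m=(hsv[...,0]>8)&(hsv[...,0]<28)&(hsv[...,1]>60)&(hsv[...,2]>90)&(P[...,2]<.07)&(P[...,1]>-.2)&(P[...,1]<.6)&(P[...,0]<.65)
k,l,st,cc=cv2.connectedComponentsWithStats(m.astype(np.uint8))
for i in range(1,k):
    if st[i,4]>20:
        q=P[l==i]; r=cv2.minAreaRect((q[q[:,2]>.02][:,:2]*1000).astype(np.float32)) if (q[:,2]>.02).sum()>5 else 0
        print(st[i,4],P[l==i].mean(0).round(3),r)
E
```

```text
[0.3353 0.4588 0.2712] [-0.45  1.17 -0.92] 1.0006965531516638
-0.09 681 [0.03  0.065 0.082]
-0.075 829 [0.005 0.019 0.073]
-0.06 82 [0.004 0.005 0.006]
-0.045 23 [0.004 0.005 0.006]
-0.03 1006 [0.004 0.105 0.107]
-0.015 876 [0.004 0.007 0.107]
0.0 477 [0.004 0.005 0.007]
0.015 476 [0.004 0.005 0.007]
0.03 487 [0.008 0.011 0.014]
0.045 536 [0.014 0.018 0.021]
0.06 548 [-0.     0.002  0.023]
0.075 526 [-0.     0.001  0.002]
0.09 542 [-0.     0.001  0.003]
0.105 549 [-0.     0.001  0.003]
0.12 563 [-0.     0.001  0.003]
1674 [0.502 0.547 0.03 ] ((500.63580322265625, 551.65625), (96.44652557373047, 151.0584259033203), 89.94769287109375)
229 [0.434 0.045 0.03 ] ((434.1543273925781, 45.41853332519531), (45.12274932861328, 37.36613082885742), 78.1108169555664)
227 [ 0.436 -0.118  0.031] ((436.0817565917969, -118.01461791992188), (36.762386322021484, 44.006649017333984), 4.366220474243164)
232 [ 0.428 -0.041  0.031] ((427.9586181640625, -41.441497802734375), (43.556175231933594, 35.24058532714844), 89.41292572021484)
198 [0.391 0.367 0.029] ((390.3921813964844, 368.36376953125), (30.18853187561035, 59.19287109375), 79.30598449707031)
80 [0.353 0.323 0.028] ((352.42181396484375, 322.0260925292969), (24.183887481689453, 23.322254180908203), 5.101034164428711)
84 [0.348 0.353 0.028] ((346.9477844238281, 353.818603515625), (23.233978271484375, 24.684263229370117), 10.86143970489502)
291 [ 0.324 -0.116  0.032] ((321.35626220703125, -118.58831024169922), (89.27734375, 31.511266708374023), 48.03288650512695)
```

servo_tool([
  [0.1,0.01,-0.045,0,-3],
  [0.1,0.02,-0.09,0,-6],
  [0.1,0.03,-0.135,0,-9],
  [0.1,0.04,-0.18,0,-12],
  [0.1,0.055,-0.225,0,-15],
  [0.1,0.07,-0.27,0,-18],
  [0.1,0.085,-0.315,-0.01,-20],
  [0.1,0.098,-0.36,-0.02,-21],
])

```text
clock: 30.1
tool_pos: [0.4325, 0.0939, 0.2432]
tcp_rot: [-0.0, 0.776, 0.63, -0.0]
contact_force: [1.0, 0.3, -0.3]
gripper_width: 0.899
gripper_force: 0.0
```

servo_tool([
  [0.1,0,-0.03,-0.02,0],
  [0.1,0,-0.053,-0.05,0],
  [0.1,0,-0.053,-0.08,0],
  [0.1,0,-0.053,-0.1,0],
  [0.1,0,-0.053,-0.1,0],
  [0.1,0,-0.053,-0.1,0],
])

```text
clock: 30.7
tool_pos: [0.4322, 0.0433, 0.144]
tcp_rot: [-0.001, 0.776, 0.631, -0.001]
contact_force: [0.2, 0.1, -0.1]
gripper_width: 0.9
gripper_force: 0.0
```

```bash
cat > b.py <<'E'
from h import *
s=ctrl.sense(); print(s['clock'],s['tool_pos'].round(4),'yaw',np.degrees(2*np.arctan2(s['tcp_rot'][2],s['tcp_rot'][1])).round(1),s['q'].round(2))
for n in ['wrist','top']:
    im,P,p=cloud(n); Z=P[...,2];hsv=cv2.cvtColor(im,cv2.COLOR_RGB2HSV)
    m=(Z>.022)&(Z<.036)&(hsv[...,0]>8)&(hsv[...,0]<32)&(hsv[...,1]>50)&(P[...,0]>.36)&(P[...,0]<.53)&(abs(P[...,1]+.04)<.2)
    k,l,st,cc=cv2.connectedComponentsWithStats(m.astype(np.uint8))
    for i in range(1,k):
        if st[i,4]>60:
            q=P[l==i];r=cv2.minAreaRect((q[:,:2]*1000).astype(np.float32));print(n,st[i,4],cc[i].round(),np.round(r[0],1),np.round(r[1],1),round(r[2],1))
E
python3 b.py
```

```text
30.7 [0.4322 0.0433 0.144 ] yaw 78.2 [ 0.3   0.15 -0.58  2.15  0.1   0.87 -0.55]
wrist 2152 [284. 192.] [432.8  46. ] [47.3 39. ] 77.2
wrist 1767 [295. 274.] [426.2 -39.8] [48.2 39. ] 87.7
wrist 1437 [316. 334.] [ 434.8 -117.8] [39.4 49. ] 3.0
top 232 [339. 259.] [ 436.7 -118.3] [46.3 37.8] 89.9
top 151 [314. 262.] [428.  -45.6] [35.5 35. ] 89.6
```

servo_tool([
  [0.1,0.0005,0.0027,-0.04,-1],
  [0.1,0.0005,0.0027,-0.08,-1],
  [0.1,0.0005,0.0027,-0.11,-1],
  [0.1,0.0005,0.0027,-0.13,-1],
  [0.1,0.0005,0.0027,-0.136,-1],
  [0.1,0.0005,0.0027,-0.136,-1],
])

```text
clock: 31.4
tool_pos: [0.4335, 0.046, 0.0084]
tcp_rot: [-0.0, 0.781, 0.624, -0.0]
contact_force: [-0.3, -0.8, -0.2]
gripper_width: 0.898
gripper_force: 0.0
```

servo_tool([
  [0.8,0,0,0,0],
  [0.8,0,0,0,0],
  [0.8,0,0,0,0],
  [0.8,0,0,0,0],
  [0.8,0,0,0,0],
  [0.8,0,0,0,0],
], grip_force=30)

```text
clock: 32.0
tool_pos: [0.4333, 0.0458, 0.0082]
tcp_rot: [0.0, 0.781, 0.624, 0.0]
contact_force: [-0.0, -1.1, -0.2]
gripper_width: 0.201
gripper_force: 0.0
```

servo_tool([
  [0.8,0,0,0.02,0],
  [0.8,0,0,0.05,0],
  [0.8,0,0,0.09,0],
  [0.8,0,0,0.12,0],
  [0.8,0,-0.02,0.14,5],
  [0.8,0.02,-0.04,0.15,10],
  [0.8,0.06,-0.06,0.15,14.5],
  [0.8,0.1,-0.063,0.15,14.5],
])

```text
clock: 32.8
tool_pos: [0.5344, -0.0204, 0.1587]
tcp_rot: [0.001, 0.697, 0.718, -0.0]
contact_force: [0.2, 0.7, 0.4]
gripper_width: 0.2
gripper_force: 0.0
```

```bash
cat > f.py <<'E'
from h import *
s=ctrl.sense(); print(s['clock'],s['tool_pos'].round(4),'yaw',np.degrees(2*np.arctan2(s['tcp_rot'][2],s['tcp_rot'][1])).round(1),'gw',s['gripper_width'],s['gripper_force'])
a=np.radians(2.0);O=np.array([.6108,.083]);X=np.array([np.cos(a),np.sin(a)]);Y=np.array([-np.sin(a),np.cos(a)])
for n in ['wrist','top']:
    im,P,p=cloud(n); V=P[...,:2]-O; x=V@X; y=V@Y; Z=P[...,2]
    for lo in (-.24,-.19,-.14,-.09):
        m=(y>lo)&(y<lo+.04)&(abs(x)<.045)&(Z>.03)&(Z<.06); f=m&(Z>.0455)
        if m.sum()>40: print(n,lo,'bed x',np.percentile(x[m],[1,99]).round(4),'L',np.percentile(x[f&(x<0)],[5,50,95]).round(4) if (f&(x<0)).sum()>9 else '','R',np.percentile(x[f&(x>0)],[5,50,95]).round(4) if (f&(x>0)).sum()>9 else '','z',np.median(Z[m&(abs(x)<.02)]).round(4))
    m=(abs(x)<.018)&(Z>.03)&(Z<.046)&(y<-.03); print('y',np.percentile(y[m],[0.5,99.5]).round(3))
    m=(abs(x)<.06)&(Z>.1)&(Z<.16)&(abs(y)<.05); print('hood y',np.percentile(y[m],[2,98]).round(3) if m.sum() else '')
E
python3 f.py
```

```text
32.8 [ 0.5344 -0.0204  0.1587] yaw 91.7 gw 0.20016524333555222 0.0
wrist -0.24 bed x [-0.022   0.0356] L  R [0.0223 0.0263 0.0303] z 0.0412
wrist -0.19 bed x [-0.0389  0.035 ] L [-0.0329 -0.0291 -0.0261] R [0.0227 0.0259 0.0299] z 0.0411
wrist -0.14 bed x [-0.0392  0.0346] L [-0.0331 -0.0294 -0.0256] R [0.0226 0.0258 0.0297] z 0.0412
wrist -0.09 bed x [-0.0394  0.0349] L [-0.034  -0.0302 -0.0265] R [0.0218 0.0255 0.0299] z 0.0411
y [-0.219 -0.042]
hood y [-0.034  0.031]
top -0.24 bed x [-0.0377  0.0381] L [-0.0333 -0.0268 -0.0067] R [0.0082 0.027  0.0334] z 0.0407
top -0.09 bed x [0.0191 0.0365] L  R [0.0231 0.0265 0.0309] z 0.038
y [-0.249 -0.196]
hood y [-0.032  0.034]
```

```bash
python3 b.py
```

```text
32.9 [ 0.537  -0.0181  0.1578] yaw 91.6 [ 0.38  0.3  -0.55  1.94  0.19  0.96 -0.23]
wrist 2354 [173. 121.] [433.1  45.7] [47.8 40.2] 78.2
wrist 1917 [172. 210.] [426.8 -40.5] [47.6 39.1] 88.0
wrist 1547 [186. 278.] [ 435.1 -117.4] [39.5 47.4] 2.8
top 228 [279. 261.] [433.8  45.7] [45.6 38.5] 78.1
```

Run:
```python
from h import *
s=ctrl.sense(); print(s['tool_pos'].round(4),s['gripper_width'],s['tcp_rot'].round(4))
im,P,p=cloud('wrist'); print(p['origin'].round(3))
yaw=2*np.arctan2(s['tcp_rot'][2],s['tcp_rot'][1])
tx=np.array([np.cos(yaw),np.sin(yaw)]);ty=np.array([np.sin(yaw),-np.cos(yaw)])
V=P[...,:2]-s['tool_pos'][:2];x=V@tx;y=V@ty;z=P[...,2]-s['tool_pos'][2]
m=(abs(x)<.06)&(abs(y)<.07)&(z>-.05)
for lo in np.arange(-.05,.12,.01):
    k=m&(z>lo)&(z<lo+.01)
    if k.sum()>5: print('z',round(lo,2),k.sum(),'x',np.percentile(x[k],[2,50,98]).round(3),'y',np.percentile(y[k],[2,25,75,98]).round(3))
save('w15.png',im)
```

```text
[ 0.5331 -0.017   0.1575] 0.2033616593646571 [-8.000e-04  6.965e-01  7.176e-01 -2.000e-04]
[0.53  0.058 0.328]
z -0.04 19 x [0.059 0.059 0.059] y [0.002 0.005 0.01  0.013]
z 0.02 21 x [0.    0.006 0.008] y [-0.009 -0.009  0.008  0.008]
z 0.03 452 x [-0.009  0.009  0.011] y [-0.021 -0.012  0.011  0.02 ]
z 0.04 752 x [-0.008  0.007  0.011] y [-0.022 -0.014  0.013  0.021]
z 0.05 891 x [-0.009  0.007  0.011] y [-0.022 -0.014  0.013  0.021]
z 0.06 1077 x [-0.01   0.007  0.012] y [-0.02  -0.011  0.009  0.019]
z 0.07 2707 x [-0.008  0.012  0.014] y [-0.039 -0.021  0.02   0.038]
z 0.08 7131 x [-0.011  0.006  0.013] y [-0.044 -0.033  0.032  0.043]
z 0.09 6113 x [-0.011  0.011  0.017] y [-0.05  -0.039  0.038  0.049]
z 0.1 10962 x [-0.009  0.011  0.017] y [-0.055 -0.042  0.041  0.054]
z 0.11 13152 x [0.004 0.011 0.018] y [-0.06  -0.028  0.027  0.059]
```

View pics/w15.png

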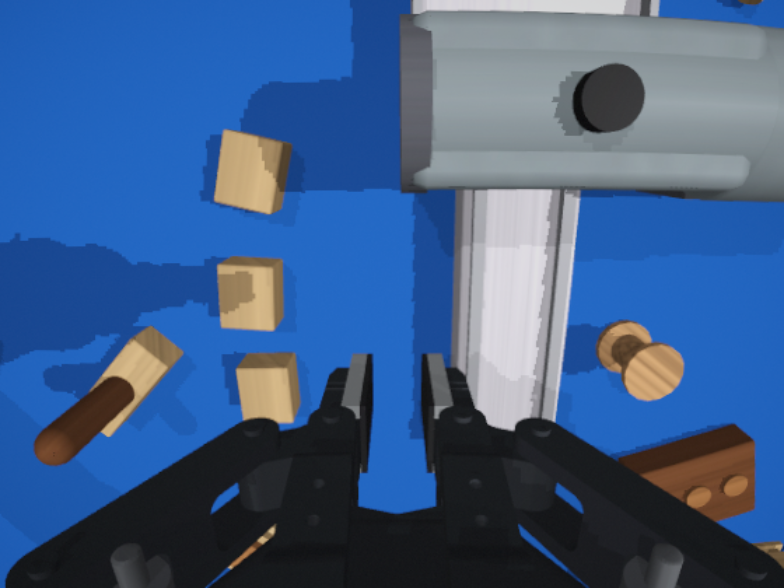

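servo_tool([
  [0.1,-0.03,0.02,0,-5],
  [0.1,-0.06,0.04,-0.02,-10],
  [0.1,-0.09,0.055,-0.04,-13.5],
  [0.1,-0.1,0.063,-0.08,-13.5],
  [0.1,-0.1,0.063,-0.12,-13.5],
  [0.1,-0.1,0.063,-0.15,-13.5],
  [0.1,-0.1,0.063,-0.17,-13.5],
  [0.1,-0.1,0.063,-0.17,-13.5],
])

```text
clock: 33.85
tool_pos: [0.4307, 0.0458, -0.0135]
tcp_rot: [-0.001, 0.776, 0.631, -0.002]
contact_force: [0.0, -0.3, 0.6]
gripper_width: 0.897
gripper_force: 0.0
```

servo_tool([
  [0.1,0,0,-0.004,0],
  [0.1,0,0,-0.009,0],
  [0.1,0,0,-0.009,0],
])

```text
clock: 34.15
tool_pos: [0.4335, 0.0457, -0.0204]
tcp_rot: [0.0, 0.776, 0.631, 0.0]
contact_force: [0.5, -0.5, 0.1]
gripper_width: 0.894
gripper_force: 0.0
```

servo_tool([
  [0.8,0,0,0,0],
  [0.8,0,0,0,0],
  [0.8,0,0,0,0],
  [0.8,0,0,0,0],
  [0.8,0,0,0,0],
], grip_force=30)

```text
clock: 34.65
tool_pos: [0.4335, 0.0457, -0.0205]
tcp_rot: [0.0, 0.776, 0.631, 0.0]
contact_force: [-1.9, -1.4, 9.7]
gripper_width: 0.464
gripper_force: 29.4
```

servo_tool([
  [0.8,0,0,0.02,0],
  [0.8,0,0,0.06,0],
  [0.8,0,-0.02,0.1,3],
  [0.8,0.01,-0.05,0.12,7],
  [0.8,0.05,-0.0625,0.12,11],
  [0.8,0.09,-0.0625,0.12,13.8],
  [0.8,0.13,-0.0625,0.12,13.8],
  [0.8,0.165,-0.0625,0.12,13.8],
])

```text
clock: 35.45
tool_pos: [0.6, -0.0172, 0.0992]
tcp_rot: [0.0, 0.695, 0.719, 0.0]
contact_force: [-0.0, -0.1, -0.2]
gripper_width: 0.459
gripper_force: 31.4
```

servo_tool([
  [0.8,0.012,0,0,0],
  [0.8,0.015,0,-0.03,0],
  [0.8,0.015,0,-0.055,0],
  [0.8,0.015,0,-0.066,0],
  [0.8,0.015,0,-0.066,0],
])

```text
clock: 35.95
tool_pos: [0.6119, -0.0167, 0.0319]
tcp_rot: [-0.001, 0.694, 0.72, -0.001]
contact_force: [0.7, 0.4, 0.4]
gripper_width: 0.462
gripper_force: 31.4
```

```bash
cat > g.py <<'E'
from h import *
s=ctrl.sense(); print(s['clock'],s['tool_pos'].round(4),'yaw',np.degrees(2*np.arctan2(s['tcp_rot'][2],s['tcp_rot'][1])).round(1),'gw',s['gripper_width'],s['gripper_force'])
a=np.radians(2.0);O=np.array([.6098,.083]);X=np.array([np.cos(a),np.sin(a)]);Y=np.array([-np.sin(a),np.cos(a)])
for n in ['wrist','top','scene']:
    im,P,p=cloud(n); V=P[...,:2]-O; x=V@X; y=V@Y; Z=P[...,2];hsv=cv2.cvtColor(im,cv2.COLOR_RGB2HSV)
    m=(abs(x)<.07)&(y>-.3)&(y<.3)&(Z>.058)&(Z<.11)&(hsv[...,0]>8)&(hsv[...,0]<32)&(hsv[...,1]>50)&(hsv[...,2]>100)
    k,l,st,cc=cv2.connectedComponentsWithStats(m.astype(np.uint8))
    for i in range(1,k):
        if st[i,4]>30:
            q=np.c_[x[l==i],y[l==i]]; r=cv2.minAreaRect((q*1000).astype(np.float32));print(n,st[i,4],np.round(r[0],1),np.round(r[1],1),round(r[2],1),'z',np.percentile(Z[l==i],[5,50,95]).round(3))
    if n=='wrist':
        f=(Z>.0455)&(Z<.055)&(abs(x)<.04)&(y<-.04)
        for lo in (-.1,-.08,-.06):
            g=f&(y>lo)&(y<lo+.02)
            if (g&(x<0)).sum()>9 and (g&(x>0)).sum()>9: print('fences',lo,np.median(x[g&(x<0)]).round(4),np.median(x[g&(x>0)]).round(4))
E
python3 g.py
```

```text
35.95 [ 0.6119 -0.0167  0.0319] yaw 92.0 gw 0.46175579470905886 31.396669149398804
wrist 9990 [ -1.9 -99.2] [40.2 48. ] 0.1 z [0.068 0.083 0.084]
fences -0.1 -0.0293 0.0274
fences -0.08 -0.0284 0.027
fences -0.06 -0.0285 0.0269
scene 245 [   2.8 -109.2] [32.1 38.5] 87.2 z [0.061 0.083 0.086]
```

servo_tool([
  [0.8,0.001,0,-0.005,0],
  [0.8,0.001,0,-0.0105,0],
  [0.8,0.001,0,-0.0105,0],
  [0.3,0.001,0,-0.0105,0],
  [0.3,0.001,0,-0.0105,0],
  [0.3,0.001,0,-0.0105,0],
  [0.3,0.001,0,0.01,0],
  [0.3,0.001,0,0.04,0],
])

```text
clock: 36.9
tool_pos: [0.6131, -0.0167, 0.0724]
tcp_rot: [-0.001, 0.694, 0.72, -0.001]
contact_force: [1.0, -0.2, 0.1]
gripper_width: 0.701
gripper_force: 0.0
```

servo_tool([
  [0.1,0,0,0.05,-1],
  [0.1,-0.04,-0.005,0.07,-2],
  [0.1,-0.08,-0.01,0.07,-3],
  [0.1,-0.12,-0.015,0.07,-3],
  [0.1,-0.16,-0.02,0.07,-3],
  [0.1,-0.186,-0.0235,0.07,-3],
  [0.1,-0.186,-0.0235,0.07,-3],
])

```text
clock: 37.6
tool_pos: [0.4251, -0.0412, 0.1432]
tcp_rot: [0.0, 0.713, 0.701, -0.001]
contact_force: [0.0, 0.1, -0.2]
gripper_width: 0.902
gripper_force: 0.0
```

```bash
python3 g.py; python3 b.py
```

```text
37.6 [ 0.4251 -0.0412  0.1432] yaw 89.0 gw 0.9018485096637674 0.0
wrist 2699 [ -0.6 -99.9] [48.5 40.7] 89.4 z [0.069 0.071 0.072]
fences -0.08 -0.0286 0.0253
fences -0.06 -0.0298 0.026
top 255 [   0.4 -100.1] [40.  44.5] 2.8 z [0.066 0.07  0.076]
scene 357 [   1.8 -101. ] [47.4 40.2] 89.9 z [0.062 0.069 0.072]
37.75 [ 0.429  -0.0402  0.1435] yaw 89.0 [ 0.52  0.14 -0.61  2.16  0.11  0.86 -0.18]
wrist 2147 [281. 195.] [426.5 -40.4] [47.  38.7] 88.1
wrist 1770 [291. 270.] [ 434.7 -117.9] [38.9 48.8] 2.9
```

servo_tool([
  [0.1,-0.0015,0,-0.05,-1],
  [0.1,-0.0015,0,-0.1,-1],
  [0.1,-0.0015,0,-0.13,-1],
  [0.1,-0.0015,0,-0.15,-1],
  [0.1,-0.0015,0,-0.1637,-1],
  [0.1,-0.0015,0,-0.1637,-1],
])

```text
clock: 38.45
tool_pos: [0.4261, -0.0394, -0.0224]
tcp_rot: [-0.002, 0.719, 0.695, -0.001]
contact_force: [0.3, -0.2, -0.3]
gripper_width: 0.898
gripper_force: 0.0
```

servo_tool([
  [0.8,0,0,0,0],
  [0.8,0,0,0,0],
  [0.8,0,0,0,0],
  [0.8,0,0,0,0],
  [0.8,0,0,0,0],
  [0.8,0,0,0.03,0],
  [0.8,0,0,0.07,0],
  [0.8,0,0,0.12,0],
])

```text
clock: 39.25
tool_pos: [0.4256, -0.0399, 0.1003]
tcp_rot: [-0.001, 0.719, 0.695, -0.0]
contact_force: [0.4, -1.1, 0.3]
gripper_width: 0.458
gripper_force: 30.7
```

servo_tool([
  [0.8,0.04,-0.01,0,2],
  [0.8,0.08,-0.02,0,4],
  [0.8,0.12,-0.0285,0,4],
  [0.8,0.16,-0.0285,0,4],
  [0.8,0.185,-0.0285,0,4],
  [0.8,0.189,-0.0285,-0.03,4],
  [0.8,0.189,-0.0285,-0.06,4],
  [0.8,0.189,-0.0285,-0.067,4],
])

```text
clock: 40.05
tool_pos: [0.6139, -0.0688, 0.0299]
tcp_rot: [-0.002, 0.695, 0.719, -0.001]
contact_force: [-0.9, -0.1, -1.6]
gripper_width: 0.464
gripper_force: 30.7
```

```bash
python3 g.py
```

```text
40.05 [ 0.6139 -0.0688  0.0299] yaw 92.0 gw 0.46430855047437264 30.736877918243408
wrist 10858 [  -0.2 -100. ] [40.  47.6] 0.1 z [0.07  0.071 0.072]
wrist 10017 [  -1.7 -152.2] [48.6 40. ] 89.7 z [0.066 0.08  0.081]
fences -0.1 -0.0285 0.027
fences -0.08 -0.0286 0.0269
fences -0.06 -0.0285 0.0269
top 191 [ -0.3 -97. ] [39.4 37.7] 88.4 z [0.066 0.071 0.075]
scene 173 [  2.2 -92.4] [39.3 31.3] 0.9 z [0.064 0.069 0.072]
scene 220 [   2.  -163.1] [27.4 38.7] 88.9 z [0.062 0.08  0.083]
```

servo_tool([
  [0.8,0.001,0,-0.005,0],
  [0.8,0.001,0,-0.009,0],
  [0.8,0.001,0,-0.009,0],
  [0.3,0.001,0,-0.009,0],
  [0.3,0.001,0,-0.009,0],
  [0.3,0.001,0,-0.009,0],
  [0.3,0.001,0,0.01,0],
  [0.3,0.001,0,0.04,0],
])

```text
clock: 41.0
tool_pos: [0.6155, -0.0686, 0.0715]
tcp_rot: [-0.001, 0.694, 0.72, -0.001]
contact_force: [-0.6, 0.3, 0.5]
gripper_width: 0.702
gripper_force: 0.0
```

servo_tool([
  [0.1,0,0,0.05,0],
  [0.1,-0.04,-0.01,0.07,1],
  [0.1,-0.08,-0.02,0.07,1],
  [0.1,-0.12,-0.03,0.07,1],
  [0.1,-0.16,-0.045,0.07,1],
  [0.1,-0.181,-0.049,0.07,1],
  [0.1,-0.181,-0.049,0.07,1],
])

```text
clock: 41.7
tool_pos: [0.433, -0.1189, 0.1426]
tcp_rot: [0.0, 0.689, 0.725, -0.001]
contact_force: [-0.3, 0.1, 0.5]
gripper_width: 0.903
gripper_force: 0.0
```

```bash
python3 g.py; python3 b.py
```

```text
41.7 [ 0.433  -0.1189  0.1426] yaw 92.9 gw 0.90261684974905 0.0
wrist 3059 [ -1.  -99.8] [48.  40.8] 89.5 z [0.07  0.071 0.072]
wrist 2732 [   0.4 -152.2] [40.5 47.9] 0.5 z [0.07  0.071 0.072]
fences -0.08 -0.0291 0.026
fences -0.06 -0.0299 0.0258
top 257 [   0.6 -100.2] [45.3 39.5] 90.0 z [0.066 0.071 0.075]
top 258 [   2.6 -151.7] [47.8 37.8] 87.7 z [0.066 0.071 0.076]
scene 742 [   2.3 -126.7] [ 41.5 100.1] 1.3 z [0.061 0.069 0.072]
41.85 [ 0.4366 -0.1176  0.1428] yaw 93.0 [ 0.69  0.18 -0.62  2.12  0.14  0.88  0.04]
wrist 2154 [282. 196.] [ 434.8 -118.4] [39.  47.2] 3.4
```

servo_tool([
  [0.1,-0.001,0,-0.05,0],
  [0.1,-0.001,0,-0.1,0],
  [0.1,-0.001,0,-0.13,0],
  [0.1,-0.001,0,-0.15,0],
  [0.1,-0.001,0,-0.164,0],
  [0.1,-0.001,0,-0.164,0],
])

```text
clock: 42.55
tool_pos: [0.4343, -0.1169, -0.023]
tcp_rot: [-0.001, 0.688, 0.726, -0.0]
contact_force: [-0.4, -0.1, -0.0]
gripper_width: 0.901
gripper_force: 0.0
```

servo_tool([
  [0.8,0,0,0,0],
  [0.8,0,0,0,0],
  [0.8,0,0,0,0],
  [0.8,0,0,0,0],
  [0.8,0,0,0,0],
  [0.8,0,0,0.03,0],
  [0.8,0,0,0.07,0],
  [0.8,0,0,0.12,0],
])

```text
clock: 43.35
tool_pos: [0.4339, -0.1173, 0.0996]
tcp_rot: [-0.001, 0.688, 0.726, -0.0]
contact_force: [-0.5, -0.9, 0.7]
gripper_width: 0.459
gripper_force: 31.0
```

servo_tool([
  [0.8,0.04,-0.003,0,-1],
  [0.8,0.08,-0.003,0,-1],
  [0.8,0.12,-0.003,0,-1],
  [0.8,0.16,-0.003,0,-1],
  [0.8,0.18,-0.003,0,-1],
  [0.8,0.183,-0.003,-0.03,-1],
  [0.8,0.183,-0.003,-0.06,-1],
  [0.8,0.183,-0.003,-0.067,-1],
])

```text
clock: 44.15
tool_pos: [0.6161, -0.1207, 0.0293]
tcp_rot: [-0.001, 0.695, 0.719, -0.001]
contact_force: [0.1, 0.2, -0.7]
gripper_width: 0.461
gripper_force: 31.0
```

```bash
python3 g.py
```

```text
44.15 [ 0.6161 -0.1207  0.0293] yaw 92.0 gw 0.4614481849337454 31.020042300224304
wrist 10363 [  -0.2 -106.3] [35.3 40.1] 89.8 z [0.07  0.071 0.072]
wrist 20980 [  -0.4 -178.3] [100.4  41.7] 87.4 z [0.07  0.072 0.081]
fences -0.1 -0.0284 0.0271
top 254 [   0.3 -100. ] [39.8 44.3] 3.3 z [0.066 0.071 0.075]
top 252 [   2.5 -151.7] [47.2 38.5] 88.7 z [0.066 0.07  0.075]
scene 609 [   2.6 -123. ] [40.7 91.6] 1.0 z [0.063 0.069 0.072]
scene 199 [   2.4 -219.2] [21.7 39.1] 83.0 z [0.062 0.081 0.084]
```

servo_tool([
  [0.8,0.001,0,-0.005,0],
  [0.8,0.001,0,-0.0085,0],
  [0.8,0.001,0,-0.0085,0],
  [0.3,0.001,0,-0.0085,0],
  [0.3,0.001,0,-0.0085,0],
  [0.3,0.001,0,-0.0085,0],
  [0.3,0.001,0,0.01,0],
  [0.3,0.001,0,0.04,0],
])

```text
clock: 45.1
tool_pos: [0.6175, -0.1205, 0.0704]
tcp_rot: [-0.001, 0.694, 0.72, -0.001]
contact_force: [-0.2, -0.0, 0.6]
gripper_width: 0.696
gripper_force: 0.0
```

servo_tool([
  [0.3,0,0,0.05,0],
  [0.3,-0.01,-0.03,0.08,8],
  [0.3,-0.025,-0.07,0.09,16],
  [0.3,-0.04,-0.11,0.09,24],
  [0.3,-0.055,-0.15,0.09,32],
  [0.3,-0.075,-0.19,0.09,40],
  [0.3,-0.09,-0.23,0.09,48],
  [0.3,-0.102,-0.257,0.09,51],
])

```text
clock: 45.9
tool_pos: [0.5149, -0.381, 0.1613]
tcp_rot: [-0.0, 0.316, 0.949, -0.0]
contact_force: [0.5, 0.1, -0.4]
gripper_width: 0.695
gripper_force: 0.0
```

```bash
cat > st.py <<'E'
from h import *
s=ctrl.sense(); print(s['clock'],s['tool_pos'].round(4),'yaw',np.degrees(2*np.arctan2(s['tcp_rot'][2],s['tcp_rot'][1])).round(1),s['q'].round(2))
for n in ['wrist','top']:
    im,P,p=cloud(n); Z=P[...,2];hsv=cv2.cvtColor(im,cv2.COLOR_RGB2HSV)
    W=(abs(P[...,0]-.47)<.12)&(abs(P[...,1]+.34)<.12)&(hsv[...,0]<30)&(hsv[...,1]>60)&(hsv[...,2]>40)
    for nm,lo,hi in [('handle',.06,.09),('shaft',.0185,.028),('rest',.003,.0175)]:
        m=W&(Z>lo)&(Z<hi); q=P[m]
        if len(q)>30:
            r=cv2.minAreaRect((q[:,:2]*1000).astype(np.float32));print(n,nm,len(q),np.round(r[0],1),np.round(r[1],1),round(r[2],1),'z',np.median(q[:,2]).round(4))
E
python3 st.py; python3 g.py
```

```text
45.9 [ 0.5149 -0.381   0.1613] yaw 143.2 [ 1.07  0.5  -0.72  1.69  0.37  1.09  1.16]
wrist handle 865 [ 514.7 -379. ] [19.8 26.8] 53.7 z 0.0828
wrist shaft 6177 [ 464.5 -342. ] [ 34.4 184.1] 53.8 z 0.023
wrist rest 7182 [ 462.1 -341.3] [ 69.3 199.2] 54.6 z 0.0082
top handle 105 [ 516.4 -377.9] [20.1 28.2] 52.7 z 0.0813
top shaft 704 [ 466.1 -340.5] [ 55.8 184.8] 54.9 z 0.0226
top rest 740 [ 464.8 -341.7] [ 67.1 196.8] 54.5 z 0.0113
46.0 [ 0.5138 -0.3828  0.1608] yaw 142.7 gw 0.7013883773997457 0.0
top 269 [   2.5 -203.2] [40.3 46.6] 0.6 z [0.067 0.071 0.075]
top 254 [   0.2 -100. ] [39.7 44.5] 1.8 z [0.066 0.07  0.074]
top 263 [   2.5 -152.1] [40.1 46.8] 1.4 z [0.066 0.071 0.076]
scene 1158 [   2.5 -153.1] [ 41.9 152.2] 0.9 z [0.062 0.069 0.072]
```

servo_tool([
  [0.3,0,0,-0.03,0.6],
  [0.3,0,0,-0.05,0.6],
  [0.3,0,0,-0.05,0.6],
  [0.3,0,0,-0.05,0.6],
])

```text
clock: 46.55
tool_pos: [0.5176, -0.3765, 0.112]
tcp_rot: [0.0, 0.311, 0.95, 0.0]
contact_force: [-0.8, -0.4, 1.5]
gripper_width: 0.697
gripper_force: 0.0
```

```bash
python3 st.py; python3 -c "
from h import *
print(ctrl.sense()['tool_pos'].round(4))"
```

```text
46.55 [ 0.5176 -0.3765  0.112 ] yaw 143.7 [ 1.04  0.55 -0.7   1.74  0.41  1.    1.13]
wrist handle 1319 [ 514.4 -378.8] [19.9 26.6] 53.6 z 0.0827
wrist shaft 8687 [ 464.4 -342. ] [ 34.5 184. ] 53.8 z 0.023
wrist rest 9274 [ 464.1 -342.2] [ 69.8 195.6] 54.8 z 0.0087
top handle 94 [ 514.7 -376.9] [21.5 24.9] 52.0 z 0.0809
top shaft 684 [ 461.5 -338. ] [ 55.3 174.2] 54.7 z 0.0226
top rest 710 [ 463.4 -339.8] [ 67.7 192.8] 55.0 z 0.0115
[ 0.5178 -0.3773  0.1128]
```

servo_tool([
  [0.3,-0.003,-0.002,-0.03,0],
  [0.3,-0.003,-0.002,-0.06,0],
  [0.3,-0.003,-0.002,-0.085,0],
  [0.3,-0.003,-0.002,-0.1,0],
  [0.3,-0.003,-0.002,-0.105,0],
  [0.3,-0.003,-0.002,-0.105,0],
])

```text
clock: 47.25
tool_pos: [0.5141, -0.3797, 0.0068]
tcp_rot: [0.0, 0.312, 0.95, -0.0]
contact_force: [0.2, 0.5, 0.4]
gripper_width: 0.699
gripper_force: 0.0
```

servo_tool([
  [1,0,0,0,0],
  [1,0,0,0,0],
  [1,0,0,0,0],
  [1,0,0,0,0],
  [1,0,0,0,0],
  [1,0,0,0,0],
], grip_force=60)

```text
clock: 47.85
tool_pos: [0.5142, -0.3801, 0.0074]
tcp_rot: [0.001, 0.312, 0.95, -0.0]
contact_force: [-1.7, 0.4, 7.1]
gripper_width: 0.227
gripper_force: 58.4
```

servo_tool([
  [1,0,0,0.01,0],
  [1,0,0,0.02,0],
  [1,0,0,0.04,0],
  [1,0,0,0.07,0],
  [1,0,0,0.09,0],
  [1,0,0,0.09,0],
])

```text
clock: 48.45
tool_pos: [0.5153, -0.3805, 0.1003]
tcp_rot: [0.002, 0.312, 0.95, -0.001]
contact_force: [0.5, -0.1, -1.3]
gripper_width: 0.229
gripper_force: 58.8
```

```bash
cat > sk.py <<'E'
from h import *
s=ctrl.sense(); yaw=2*np.arctan2(s['tcp_rot'][2],s['tcp_rot'][1])
print(s['clock'],s['tool_pos'].round(4),'yaw',np.degrees(yaw).round(1),'gw',s['gripper_width'].round(3),'F',s['contact_force'].round(1))
tx=np.array([np.cos(yaw),np.sin(yaw)]);ty=np.array([np.sin(yaw),-np.cos(yaw)])
im,P,p=cloud('wrist');hsv=cv2.cvtColor(im,cv2.COLOR_RGB2HSV)
V=P[...,:2]-s['tool_pos'][:2];x=V@tx;y=V@ty;Z=P[...,2]-s['tool_pos'][2]
m=(x>.02)&(x<.17)&(abs(y)<.03)&(Z>-.02)&(Z<.035)&(hsv[...,0]<30)&(hsv[...,1]>90)
for lo in (.03,.06,.09,.12,.14):
    k=m&(x>lo)&(x<lo+.02)
    if k.sum()>9: print('shaft x',lo,'y',np.percentile(y[k],[2,98]).round(4),'top z rel',np.median(Z[k]).round(4),'abs',np.median(P[...,2][k]).round(4))
print('nose x',np.percentile(x[m],[99,99.8]).round(4))
E
python3 sk.py
```

```text
Traceback (most recent call last):
  File "sk.py", line 3, in <module>
    print(s['clock'],s['tool_pos'].round(4),'yaw',np.degrees(yaw).round(1),'gw',s['gripper_width'].round(3),'F',s['contact_force'].round(1))
                                                                                ^^^^^^^^^^^^^^^^^^^^^^^^
AttributeError: 'float' object has no attribute 'round'
```

```bash
sed -i "s/s\['gripper_width'\].round(3)/round(s['gripper_width'],3)/" sk.py; python3 sk.py
```

```text
48.45 [ 0.5153 -0.3805  0.1003] yaw 143.6 gw 0.229 F [ 0.5 -0.1 -1.3]
shaft x 0.03 y [-0.0162  0.0161] top z rel 0.0155 abs 0.1158
shaft x 0.06 y [-0.0162  0.0159] top z rel 0.0153 abs 0.1156
shaft x 0.09 y [-0.0162  0.0162] top z rel 0.0152 abs 0.1155
shaft x 0.12 y [-0.016  0.016] top z rel 0.0151 abs 0.1154
nose x [0.1225 0.1232]
```

servo_tool([
  [1,0.015,0.006,0,-7],
  [1,0.03,0.012,0,-14],
  [1,0.045,0.018,0,-21],
  [1,0.06,0.025,0,-28],
  [1,0.075,0.031,0,-35],
  [1,0.09,0.037,0,-42],
  [1,0.1,0.043,0,-48],
  [1,0.11,0.046,0,-51.8],
])

```text
clock: 49.3
tool_pos: [0.6238, -0.3326, 0.0955]
tcp_rot: [-0.001, 0.697, 0.717, -0.0]
contact_force: [-0.6, 0.0, -1.2]
gripper_width: 0.222
gripper_force: 58.7
```

servo_tool([
  [1,0,0,-0.01,0],
  [1,0,0,-0.02,0],
  [1,0,0,-0.03,0],
  [1,0,0,-0.03,0],
])

```text
clock: 49.7
tool_pos: [0.6219, -0.3338, 0.0639]
tcp_rot: [-0.002, 0.696, 0.718, -0.001]
contact_force: [-0.3, -0.4, 0.2]
gripper_width: 0.228
gripper_force: 58.7
```

```bash
python3 sk.py; python3 g.py; python3 f.py | grep wrist
```

```text
49.7 [ 0.6219 -0.3338  0.0639] yaw 91.8 gw 0.228 F [-0.3 -0.4  0.2]
shaft x 0.03 y [-0.0162  0.0155] top z rel 0.0158 abs 0.0797
shaft x 0.06 y [-0.0162  0.0157] top z rel 0.0157 abs 0.0796
shaft x 0.09 y [-0.0159  0.0158] top z rel 0.0158 abs 0.0797
shaft x 0.12 y [-0.0161  0.016 ] top z rel 0.0157 abs 0.0796
nose x [0.1219 0.1226]
49.75 [ 0.6225 -0.3339  0.065 ] yaw 91.8 gw 0.22762473831299188 58.734469413757324
wrist 1045 [  -1.5 -297. ] [ 6.1 33.5] 89.6 z [0.079 0.081 0.082]
top 267 [   1.9 -203.3] [46.1 39.9] 88.1 z [0.066 0.07  0.075]
top 251 [   0.3 -100.1] [39.5 44.5] 2.3 z [0.066 0.07  0.075]
top 261 [   2.5 -151.7] [47.6 38. ] 88.2 z [0.066 0.071 0.075]
top 147 [   0.9 -282.8] [34.4 27.5] 87.4 z [0.076 0.082 0.087]
scene 1154 [   2.5 -153. ] [ 42.1 151.7] 0.8 z [0.062 0.069 0.072]
scene 256 [   2.8 -281.8] [32.  35.8] 0.4 z [0.078 0.081 0.083]Traceback (most recent call last):
  File "f.py", line 9, in <module>
    m=(abs(x)<.018)&(Z>.03)&(Z<.046)&(y<-.03); print('y',np.percentile(y[m],[0.5,99.5]).round(3))
                                                         ~~~~~~~~~~~~~^^^^^^^^^^^^^^^^^
    return _quantile_unchecked(
        a, q, axis, out, overwrite_input, method, keepdims, weights)
    return _ureduce(a,
                    func=_quantile_ureduce_func,
    ...<5 lines>...
                    overwrite_input=overwrite_input,
                    method=method)
    r = func(a, **kwargs)
    result = _quantile(arr,
                       quantiles=q,
    ...<2 lines>...
                       out=out,
                       weights=wgt)
    slices_having_nans = np.isnan(arr[-1, ...])
                                  ~~~^^^^^^^^^
IndexError: index -1 is out of bounds for axis 0 with size 0
```

servo_tool([
  [1,0.001,0,-0.01,0.2],
  [1,0.001,0,-0.0215,0.2],
  [1,0.001,0,-0.0215,0.2],
])

```text
clock: 50.25
tool_pos: [0.6235, -0.3332, 0.0425]
tcp_rot: [-0.001, 0.694, 0.72, -0.0]
contact_force: [-0.7, 0.0, -1.1]
gripper_width: 0.222
gripper_force: 58.7
```

servo_tool([
  [1,-0.0003,0.01,0,0],
  [1,-0.001,0.025,0,0],
  [1,-0.0015,0.04,0,0],
  [1,-0.002,0.057,0,0],
  [1,-0.0026,0.075,0,0],
  [1,-0.0032,0.093,0,0],
  [1,-0.0039,0.111,0,0],
  [1,-0.0045,0.128,0,0],
])

```text
clock: 51.05
tool_pos: [0.6202, -0.2039, 0.045]
tcp_rot: [0.0, 0.694, 0.72, 0.0]
contact_force: [0.4, -1.5, 0.3]
gripper_width: 0.23
gripper_force: 58.8
```

```bash
python3 sk.py; python3 g.py
```

```text
51.05 [ 0.6202 -0.2039  0.045 ] yaw 92.0 gw 0.23 F [ 0.4 -1.5  0.3]
shaft x 0.03 y [-0.0164  0.0155] top z rel 0.0157 abs 0.0608
shaft x 0.06 y [-0.0164  0.0156] top z rel 0.0157 abs 0.0607
shaft x 0.09 y [-0.0161  0.0158] top z rel 0.0157 abs 0.0608
shaft x 0.12 y [-0.016   0.0159] top z rel 0.0157 abs 0.0607
nose x [0.1219 0.1225]
51.1 [ 0.6204 -0.2004  0.0451] yaw 92.2 gw 0.22653917227446901 58.817262053489685
wrist 18705 [ 1.000e-01 -2.203e+02] [119.9  34. ] 89.8 z [0.06  0.061 0.089]
top 1035 [   2.8 -155.2] [ 40.4 237. ] 0.8 z [0.059 0.066 0.074]
scene 708 [  2.6 -79.6] [99.1 40.8] 89.9 z [0.061 0.069 0.071]
scene 612 [   2.6 -195.8] [124.7  34.5] 90.0 z [0.058 0.059 0.062]
```

servo_tool([
  [1,-0.0005,0.015,0,0],
  [1,-0.001,0.03,0,0],
  [1,-0.0016,0.046,0,0],
  [1,-0.0022,0.062,0,0],
  [1,-0.0027,0.078,0,0],
  [1,-0.0033,0.094,0,0],
  [1,-0.0039,0.11,0,0],
  [1,-0.0043,0.124,0,0],
])

```text
clock: 52.05
tool_pos: [0.6159, -0.08, 0.0449]
tcp_rot: [-0.0, 0.694, 0.72, 0.0]
contact_force: [1.0, -0.6, -1.7]
gripper_width: 0.223
gripper_force: 58.8
```

servo_tool([
  [1,-0.0004,0.013,0,0],
  [1,-0.0009,0.026,0,0],
  [1,-0.0013,0.038,0,0],
  [1,-0.0017,0.048,0,0],
  [1,-0.002,0.056,0,0],
  [1,-0.0021,0.06,0,0],
  [1,-0.0021,0.06,0,0],
])

```text
clock: 52.75
tool_pos: [0.6138, -0.0211, 0.0449]
tcp_rot: [-0.0, 0.694, 0.72, 0.0]
contact_force: [-0.3, -0.7, -0.4]
gripper_width: 0.223
gripper_force: 58.8
```

```bash
python3 g.py
```

```text
52.75 [ 0.6138 -0.0211  0.0449] yaw 92.1 gw 0.2227850842030947 58.76286506652832
wrist 7666 [  0.  -71.3] [59.1 33.9] 90.0 z [0.06  0.061 0.085]
wrist 102 [  1.9 -91.2] [1.5 8.4] 88.7 z [0.102 0.107 0.109]
fences -0.1 -0.0283 0.0273
fences -0.08 -0.0283 0.0271
fences -0.06 -0.0285 0.0269
top 760 [  0.4 115.4] [ 39.2 150.9] 0.6 z [0.065 0.071 0.075]
top 56 [  0.7 -44. ] [32.3 16.8] 11.8 z [0.058 0.061 0.065]
scene 624 [  1.6 133.7] [ 41.9 118. ] 1.3 z [0.064 0.069 0.072]
scene 62 [  1.5 -36.3] [30.5 20.3] 1.2 z [0.058 0.06  0.061]
scene 103 [   8.1 -121.9] [47.8 30.2] 39.3 z [0.058 0.06  0.075]
```

servo_tool([
  [1,-0.0003,0.008,0,0],
  [1,-0.0005,0.014,0,0],
  [1,-0.0005,0.014,0,0],
  [1,0.0003,-0.01,0,0],
  [1,0.0015,-0.045,0,0],
  [1,0.003,-0.09,0,0],
  [1,0.0045,-0.13,0,0],
  [1,0.006,-0.17,0,0],
])

```text
clock: 53.7
tool_pos: [0.6197, -0.1933, 0.045]
tcp_rot: [0.0, 0.694, 0.72, 0.0]
contact_force: [0.6, -0.6, 0.1]
gripper_width: 0.229
gripper_force: 58.8
```

servo_tool([
  [1,0.001,-0.03,0.02,0],
  [1,0.003,-0.06,0.05,0],
  [1,0.004,-0.1,0.055,0],
  [1,0.005,-0.143,0.055,0],
  [1,-0.01,-0.15,0.055,7],
  [1,-0.03,-0.157,0.055,14],
  [1,-0.045,-0.163,0.055,21],
  [1,-0.06,-0.17,0.055,28],
])

```text
clock: 54.5
tool_pos: [0.5592, -0.3618, 0.0999]
tcp_rot: [-0.0, 0.498, 0.867, -0.0]
contact_force: [0.1, -0.4, -0.3]
gripper_width: 0.228
gripper_force: 59.0
```

servo_tool([
  [1,-0.012,-0.006,0,7],
  [1,-0.025,-0.01,0,14],
  [1,-0.035,-0.015,0,20],
  [1,-0.045,-0.019,0,23.6],
  [1,-0.045,-0.019,0,23.6],
  [1,-0.045,-0.019,0,23.6],
])

```text
clock: 55.1
tool_pos: [0.5151, -0.3807, 0.1]
tcp_rot: [0.0, 0.313, 0.95, 0.0]
contact_force: [0.1, 0.0, -0.0]
gripper_width: 0.225
gripper_force: 59.0
```

```bash
python3 sk.py; python3 g.py | grep -v wrist; python3 st.py | grep rest
```

```text
55.1 [ 0.5151 -0.3807  0.1   ] yaw 143.5 gw 0.225 F [ 0.1  0.  -0. ]
shaft x 0.03 y [-0.0163  0.0161] top z rel 0.0157 abs 0.1157
shaft x 0.06 y [-0.0162  0.0159] top z rel 0.0156 abs 0.1156
shaft x 0.09 y [-0.0162  0.0162] top z rel 0.0157 abs 0.1156
shaft x 0.12 y [-0.0159  0.0161] top z rel 0.0156 abs 0.1156
nose x [0.1225 0.1231]
55.15 [ 0.5154 -0.3804  0.1   ] yaw 143.5 gw 0.2267195119058722 58.95561218261719
top 761 [ -0.4 135.5] [ 39.1 140. ] 0.9 z [0.066 0.071 0.075]
scene 696 [  1.4 140.9] [ 41.5 132.8] 1.2 z [0.064 0.069 0.072]
wrist rest 3527 [ 465.6 -343.6] [ 69.4 191.2] 54.6 z 0.0072
top rest 574 [ 463.8 -339.9] [ 66.6 195.1] 55.3 z 0.0089
```

servo_tool([
  [1,-0.0007,0.0003,-0.03,0.2],
  [1,-0.0007,0.0003,-0.06,0.2],
  [1,-0.0007,0.0003,-0.08,0.2],
  [1,-0.0007,0.0003,-0.088,0.2],
  [1,-0.0007,0.0003,-0.0925,0.2],
  [1,-0.0007,0.0003,-0.0925,0.2],
])

```text
clock: 56.0
tool_pos: [0.5148, -0.3803, 0.0082]
tcp_rot: [0.0, 0.31, 0.951, -0.0]
contact_force: [0.4, -0.0, -0.3]
gripper_width: 0.228
gripper_force: 58.9
```

servo_tool([
  [0.5,0,0,0,0],
  [0.4,0,0,0,0],
  [0.4,0,0,0,0],
  [0.4,0,0,0,0],
  [0.4,0,0,0.02,0],
  [0.4,0,0,0.05,0],
  [0.4,0,0,0.1,0],
  [0.4,0,0,0.14,0],
])

```text
clock: 56.8
tool_pos: [0.5143, -0.3802, 0.1497]
tcp_rot: [0.0, 0.31, 0.951, 0.0]
contact_force: [0.4, 1.0, 0.9]
gripper_width: 0.601
gripper_force: 0.0
```

```bash
python3 st.py; python3 g.py | grep -v wrist
python3 - <<'E'
from h import *
im,P,p=cloud('top'); Z=P[...,2]
for nm,c,zlo in [('jar',(.5377,.4426),.08),('spool',(.7174,-.0806),.04),('traybar',(.336,.458),.085)]:
    m=(abs(P[...,0]-c[0])<.06)&(abs(P[...,1]-c[1])<.06)&(Z>zlo)&(Z<.12); print(nm,m.sum(),P[m].mean(0).round(4))
im,P=bar('top')
E
```

```text
56.8 [ 0.5143 -0.3802  0.1497] yaw 143.8 [ 1.07  0.51 -0.72  1.71  0.38  1.06  1.17]
wrist handle 949 [ 514.6 -380.8] [19.9 27.3] 54.1 z 0.0828
wrist shaft 6656 [ 464.2 -343.9] [ 34.2 183.6] 53.8 z 0.023
wrist rest 7704 [ 462.1 -341.3] [ 69.5 199.3] 54.5 z 0.0082
top handle 102 [ 516.4 -380. ] [20.6 29.7] 47.9 z 0.0815
top shaft 692 [ 467.1 -341.1] [ 55.  184.6] 54.5 z 0.0227
top rest 738 [ 464.3 -341.2] [ 66.5 197.1] 54.9 z 0.011
56.9 [ 0.5168 -0.3815  0.1534] yaw 143.8 gw 0.6005591825484756 0.0
top 763 [ -0.4 135.6] [ 39.1 140. ] 0.7 z [0.066 0.071 0.075]
scene 699 [  1.4 139.9] [ 40.6 132.7] 0.8 z [0.063 0.069 0.072]
jar 396 [0.5376 0.4412 0.0996]
spool 208 [ 0.7172 -0.0801  0.0503]
traybar 264 [0.3387 0.437  0.1031]
top 131 [126. 300.] [339.6 437.3] [64.5 15.1] 9.9 z [0.101 0.106 0.111] slope [ 0.02 -0.19]
```

```bash
python3 -c "
from plant import ctrl
print(ctrl.hand_in())"
```

```text
the job is handed in; nothing more can be done
None
```

The job is done and handed in at about 57 s. The four offcuts are in the bin, the empty tray stands level on the bench close against the bin, all three blanks lie past the guard on the outfeed table, the stick is back in its rest within about 2 mm, and the jar and spool have not moved; the tray slipped from the grip twice while tipping, and I pushed the blanks through as one train, so the stick touched only the last one.

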